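# Turn resin medallions with a palette knife and slide them under the curing lamp

## Robot

A 6-joint arm with a two-finger parallel gripper is mounted at the origin on the work surface. World frame = base frame: x ahead of the robot, y to its left, z up, the work surface at z = 0. Lengths are in m, angles in rad, forces in N, time in s.
With the tool pointing down it reaches from about 0.375 to 0.9 m from the base axis. Payload 3.1 kg.
Tool frame: the origin (TCP) lies between the finger pads; the fingertips stand 19 mm ahead of it and the grasp point (between the pads) is the TCP (nose_length is the distance from the TCP to the fingertips, in m); z points along the fingers, x is the direction in which the jaws open and shut, and the axes are right-handed (so a half turn about z gives the same grasp; the last joint's range is limited). The gripper opens to 87 mm and grips with 3 to 60 N. Pads are 19 mm wide; open, the fingers measure 117 mm over their backs; the gripper's body (75 mm by 190 mm) begins 51 mm behind the grasp point.
Start: joints at [1.135, 0.527, 1.433, -0, 1.181, -0.178], TCP at [0.159, 0.604, 0.242] pointing down, gripper open.
Joint ranges: [-3.08, 3.08], [-0.75, 2.2], [0.22, 2.44], [-1.43, 4.57], [0, 2.65], [-2.85, 2.85]. Speed limits (rad/s): [2.79, 2.79, 3.14, 3.14, 3.14, 3.14].

## Interface

Orientations are given as a 3x3 rotation matrix whose columns are the frame's x, y, z axes.
In Python, from cell import state, camera, close_job, nose_length gives the robot as it stands.
- The arm moves only by the shell command python3 -m jog 'ROWS' [FORCE]. ROWS is JSON, a list that holds one entry, the list of rows, each a list of 5 numbers: the gripper's target within -1 to 1 (shut at 1, half-way at 0, fully open at -1), then the shift along the world's x, y, z in mm, then the turn about the world's z in rad. In form: [[[jaw, x, y, z, turn], ...]]. A call has 1 to 5 rows; each row shifts and turns the commanded pose from where the row before left it; what a row does not reach is not made up. A row lasts 1/10 s, in which the tool goes at most 50 mm and 8.59 degrees, less where a joint would pass 70% of its speed; a pose out of reach is approached as far as the arm can. A call is refused whole if a number of a shift passes 50 or a number of a turn 0.15, either way. A call with a gripper value outside its range is refused whole. The fingers move at their own pace and stop on an object; FORCE is the grip in N (left out, the last holds). Time passes only in rows, so rows that do not move let the fingers close. It gives the time, the measured TCP pose, the force and the opening at its end, in the units of the state.
- state(): the state, without advancing time (a new reading comes with each control period).
- camera(name): name is "scene" or "top"; returns a dict with "frame" (400x640x3 uint8, blue, green, red), "z_map" (400x640 float32, m along the optical axis (not along the pixel's ray), 0 where there is no reading), "camera_matrix" (3x3 intrinsics, pixels), "dist_coeffs" ([k1, k2, p1, p2, k3] as OpenCV has them; the pictures are not rectified), "rvec" (rotation vector, rad) and "tvec" (3), from world to camera coordinates, as OpenCV has them. Camera axes: x right, y down, z forward; pixel columns grow to the right and rows downward; lengths in m; the calibration is good to about 2 mm. A picture is of the moment at which its call begins.
- close_job(): hands the job in, once; it reports no verdict.
The state is a dict: "clock": time; "joints": joint angles; "qvel": joint speeds; "joint_efforts": joint torques, N m; "ee_pos": TCP position; "orientation": TCP orientation; "ft_force": force on the tool from outside, world axes, zero at the start; "torque": the same for the moment, N m; "opening": finger opening in m.
Only numpy, scipy, OpenCV 4.12 (cv2) and the standard library are available. Lean on these libraries where they do the work, as an engineer would, in place of code of your own. Each camera call takes 0.05 s, during which the arm holds its last target. There are 200 camera calls.

## Task

The resin on the backs of these medallions is still tacky, so keep the fingers off them: with the palette knife from its rest, turn every medallion over so that it lies flat, back up, fully on the tray of the curing slide while the tray waits at its loading station. When all of them are on, slide the tray along its track until the spring roller clicks into its second notch, at the lamp; leave the knife back in its rest, blade flat on the counter, and do not disturb the other goods on the counter.

Things in the scene. Friction and masses are not known exactly. Their poses are not given: they have to be found in the camera images.
- medallion0: round medallion, 64 mm across, 10 mm thick, 45 g: a white disc 5 mm thick with a gilt sun-ray face and, under its back, a grey foot 38 mm across, 5 mm high, so that face up on its foot its rim overhangs 13 mm with a 5 mm gap below. Origin: centre of the foot's underside; z runs from foot to face (up at the start, down once turned). Absent in some starts
- medallion1: round medallion, 64 mm across, 10 mm thick, 45 g: a white disc 5 mm thick with a gilt sun-ray face and, under its back, a grey foot 38 mm across, 5 mm high, so that face up on its foot its rim overhangs 13 mm with a 5 mm gap below. Origin: centre of the foot's underside; z runs from foot to face (up at the start, down once turned). Absent in some starts
- medallion2: round medallion, 64 mm across, 10 mm thick, 45 g: a white disc 5 mm thick with a gilt sun-ray face and, under its back, a grey foot 38 mm across, 5 mm high, so that face up on its foot its rim overhangs 13 mm with a 5 mm gap below. Origin: centre of the foot's underside; z runs from foot to face (up at the start, down once turned). Absent in some starts
- medallion3: round medallion, 64 mm across, 10 mm thick, 45 g: a white disc 5 mm thick with a gilt sun-ray face and, under its back, a grey foot 38 mm across, 5 mm high, so that face up on its foot its rim overhangs 13 mm with a 5 mm gap below. Origin: centre of the foot's underside; z runs from foot to face (up at the start, down once turned). Absent in some starts
- knife: cranked palette knife, 90 g: flat steel blade 66 x 24 x 2 mm, square-ended, a crank 7 mm thick rising from 28 to 56 mm behind the blade's centre, a wooden handle. Origin: centre of the blade's underside; x from handle to tip, z up when the blade lies flat. It starts with its handle in the rest, blade on the counter
- knife_grip (a point): on the axis of the knife's handle near the balance point, 110 mm behind the blade's centre and 45 mm above its underside: hold it here from above. The handle is 16 x 16 mm in section and runs from 70 to 180 mm behind the blade's centre
- knife_butt (a point): on the underside of the knife's handle, 155 mm behind the blade's centre and 37 mm above the blade's underside: lies in the slot of the rest
- rest_seat (a point): middle of the slot's floor in the wooden knife rest, 37 mm above the counter. The rest is a fixed block 24 mm long (along the knife) and 46 mm wide on a thin foot; its slot is 26 mm wide between cheeks 13 mm high. x points along the slot, the way the blade lies at the start
- carrier: steel tray, 120 mm across (x), 380 mm long (y), 0.5 kg, loose on its flat track with 1.5 mm play. Origin: under its centre at counter height; x across the track, away from the robot, y along it to the lamp. Floor 12 mm above the counter. Near long side (x = -60 mm) open, an upright face down to 1.5 mm above the counter; 8 mm lips at the far side (inner face x = +51.5 mm) and lamp end (y = +186 mm)
- tray_post (a point): middle of the tray's black grip post, 18 x 18 mm, standing 30 mm high on the tray's floor (12 to 42 mm above the counter) at x = 0, y = -178 mm of the tray: for moving the tray by hand
- load_station (a point): where the tray's origin is at the loading station, the start; fixed to the track, axes as the tray's. A spring roller beside the track's middle, on the far side, then sits in the first of two notches in the tray's far edge. A fixed stop stands 12 mm beyond
- lamp_station (a point): where the tray's origin is at the lamp, roller in the second notch: 170 mm along +y from load_station; axes as the tray's. About 8 N breaks the tray out of a notch, 2 to 5 N slides it; within 2 mm the roller draws it in. A fixed stop stands 12 mm beyond. The lamp, slanted over the far side: x = +85 to +145 mm, y = -20 to +130 mm, 107 to 163 mm up; its column at x = +115, y = +235 mm
- figurine: bystander: small gilt statuette on a marble base, 46 mm square, 125 mm tall; origin under its base
- gift_box: bystander: flat black key-ring box, 100 x 55 x 22 mm; origin under its centre
- bead_tray: bystander: clear box of beads, 130 x 200 x 30 mm; origin under its centre

How it is judged:
By the outcome, as a careful person would: the job done as asked, in the order asked, and still so for the second after the job is handed in, with the robot touching nothing.
Of medallion0, medallion1, medallion2, medallion3 only 3 to 4 are there at a start; the rules pass over those that are not, and their reading is None.
At some moment in a run one of medallion0, medallion1, medallion2, medallion3 may be knocked a few centimetres aside while the robot is not near it.
It also fails if it takes over 210 s, if anything falls off the work surface, if the arm or the gripper's body presses on something with over 40 N, if the wrist force passes 120 N, or if a joint passes its speed limit or range.

## Working session

There is one attempt and no reset: what is moved stays moved. The work goes in short steps, Python scripts to look and compute and a shell command to move; the robot and the scene stay as the last step left them, time stands still between calls to the robot, and variables do not carry over. Pictures are saved under pics/ and viewed, about 12 in all and at most 16, crops included, and the job is handed in when it is done.

```bash
mkdir -p pics; ls
cat > h.py <<'E'
import numpy as np, cv2
from cell import state, camera, close_job, nose_length
def P(c):
    R=cv2.Rodrigues(np.array(c["rvec"],float))[0]; return R,np.array(c["tvec"],float).ravel(),np.array(c["camera_matrix"],float),np.array(c["dist_coeffs"],float)
def ray(c,uv,z):
    """pixels -> world points on plane z"""
    R,t,K,d=P(c); uv=np.array(uv,float).reshape(-1,1,2)
    n=cv2.undistortPoints(uv,K,d).reshape(-1,2); n=np.c_[n,np.ones(len(n))]@R; o=-R.T@t
    return o+n*((z-o[2])/n[:,2])[:,None]
def cloud(c):
    """HxWx3 world points from z_map"""
    R,t,K,d=P(c); z=c["z_map"]; h,w=z.shape
    g=np.stack(np.meshgrid(np.arange(w),np.arange(h)),-1).reshape(-1,1,2).astype(float)
    n=cv2.undistortPoints(g,K,d).reshape(-1,2); p=np.c_[n,np.ones(len(n))]*z.reshape(-1,1)
    return ((p-t)@R).reshape(h,w,3)
def proj(c,p):
    R,t,K,d=P(c); return cv2.projectPoints(np.array(p,float).reshape(-1,3),np.array(c["rvec"],float),t,K,d)[0].reshape(-1,2)
E
python3 - <<'E'
from h import *
for n in("scene","top"):
    c=camera(n); cv2.imwrite(f"pics/{n}0.png",c["frame"]); R,t,K,d=P(c); print(n,-R.T@t,K[0,0],d)
    np.save(f"/tmp/{n}0.npy",c,allow_pickle=True)
s=state(); print(s["clock"],s["ee_pos"],s["orientation"],nose_length if not callable(nose_length) else nose_length())
E
```

```text
pics
scene [ 1.75294138 -0.29918451  0.84173956] 477.09130822712984 [-0.05582057  0.          0.          0.          0.        ]
top [ 0.42818225 -0.03662126  1.46682199] 504.3548747675121 [0.01452895 0.         0.         0.         0.        ]
0.1 [0.15843849 0.60393981 0.24067109] [[ 2.53960619e-01  9.67214211e-01 -8.20822639e-04]
 [ 9.67212652e-01 -2.53961712e-01 -1.77068770e-03]
 [-1.92109183e-03 -3.44225099e-04 -9.99998095e-01]] 0.019
```

View pics/top0.png

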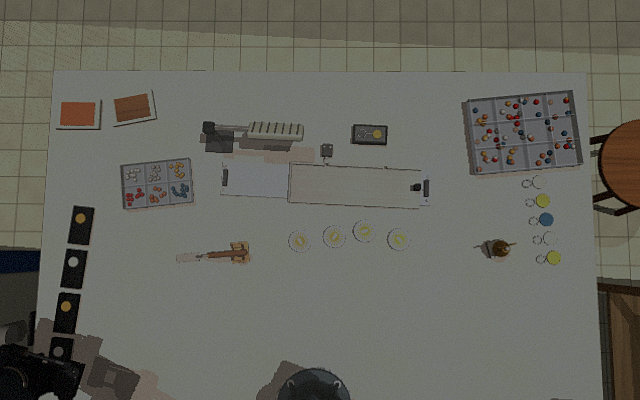

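View pics/scene0.png

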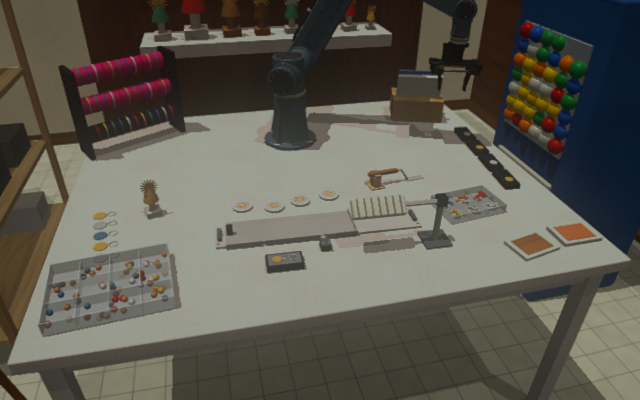

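The two pictures show four medallions near top (300,240), (334,237), (365,231) and (398,239). The tray spans top columns 288–425 with its post at (416,188). The knife is at (178–250,255) with its blade to the left, the lamp at (270,130), and the figurine at (495,248). Next I measure these.

Run:
```python
from h import *
C={n:np.load(f"/tmp/{n}0.npy",allow_pickle=True).item() for n in("scene","top")}
W={n:cloud(C[n]) for n in C}
t=C["top"]; w=W["top"]; f=t["frame"]
# medallions: gilt centre -> hsv; rays on z=.010
for n in C:
    hsv=cv2.cvtColor(C[n]["frame"],cv2.COLOR_BGR2HSV)
    m=cv2.inRange(hsv,(15,60,60),(40,255,255)); k,l,st,ce=cv2.connectedComponentsWithStats(m)
    for i in range(1,k):
        if st[i,4]>12:
            p=ray(C[n],ce[i],.010)[0]; u=np.round(ce[i]).astype(int)
            if .2<p[0]<.5 and -.45<p[1]<.25: print(n,ce[i].round(1),st[i,4],p.round(4),"depth z",np.nanmedian(W[n][u[1]-1:u[1]+2,u[0]-1:u[0]+2,2]).round(4))
big=lambda c,x0,x1,y0,y1,s:cv2.resize(c["frame"][y0:y1,x0:x1],None,fx=s,fy=s,interpolation=cv2.INTER_CUBIC)
cv2.imwrite("pics/c1.png",np.clip(big(t,165,435,150,275,2.9)*1.8,0,255))
# heights grid rows for the knife/tray in top
z=w[...,2]
for (x0,x1,y0,y1) in((170,262,235,275),):
    for v in range(y0,y1,3): print(v,' '.join(f"{z[v,u]*1000:3.0f}" for u in range(x0,x1,4)))
for u in(300,330,360,390,410): print(u,' '.join(f"{z[v,u]*1000:.0f}" for v in range(158,212,2)))
print("r185",' '.join(f"{u}:{z[185,u]*1000:.0f}" for u in range(276,436,3)))
print(ray(t,[[288,185],[427,190]],.012))
```

```text
scene [376.4 179.9] 261 [0.4095 0.2306 0.01  ] depth z 0.0348
scene [328.5 193.2] 39 [0.4585 0.0466 0.01  ] depth z 0.0119
scene [299.9 198.6] 45 [ 0.471  -0.0523  0.01  ] depth z 0.01
scene [241.6 204.9] 45 [ 0.4676 -0.2403  0.01  ] depth z 0.0125
scene [273.8 204.9] 39 [ 0.4898 -0.1404  0.01  ] depth z 0.0112
top [365.1 231.1] 79 [ 0.4897 -0.1412  0.01  ] depth z 0.0091
top [333.2 236.9] 79 [ 0.4721 -0.0497  0.01  ] depth z 0.0108
top [398.7 239. ] 83 [ 0.468  -0.2375  0.01  ] depth z 0.0072
top [299.8 241.2] 77 [0.4587 0.0465 0.01  ] depth z 0.0099
top [239.8 251.1] 204 [0.4289 0.2189 0.01  ] depth z 0.0531
235  -6  11  -1   4  -2   3   1   6   1   1   6   6  -1  -3  -1   4   2  -1   2   3   3   7   3
238   3   1   2   2   8  -2  -1  11  -1  -2   3   4  -0   4   3   1  -1   3  -0   2  -0   2  -1
241   4   2  -0   6   2  -2   2   5   1   0  -8   0  -2   6   4   1  -3   5   5   3   3   1   3
244   1   1  -0   2   2  -1   2   5   6   4   0  -2   1  -2   3   3  51  51  22   4   3   2   4
247   3   1   0   6  -0   6   4   4  -2   1  -1   3   1   2   1   5  47  36  23   8   2  -3   3
25
[... 1118 characters left out ...]
9 7 15 21 11 14 12 12 13 16 8 17 19 10 15 11 14 7 17 11 2 -4
410 -1 0 -3 -1 2 21 9 16 8 17 9 15 12 12 17 5 11 14 9 17 12 11 9 6 12 7 -1
r185 276:6 279:6 282:6 285:8 288:7 291:7 294:13 297:10 300:9 303:12 306:12 309:12 312:11 315:11 318:6 321:13 324:9 327:17 330:11 333:10 336:9 339:17 342:16 345:16 348:12 351:16 354:12 357:7 360:12 363:11 366:13 369:11 372:14 375:13 378:16 381:9 384:13 387:10 390:14 393:11 396:12 399:14 402:15 405:11 408:11 411:12 414:39 417:43 420:42 423:9 426:15 429:8 432:-1 435:2
[[ 0.62153936  0.08305515  0.012     ]
 [ 0.60995482 -0.3199934   0.012     ]][ WARN:0@0.728] global loadsave.cpp:1063 imwrite_ Unsupported depth image for selected encoder is fallbacked to CV_8U.
```

View pics/c1.png

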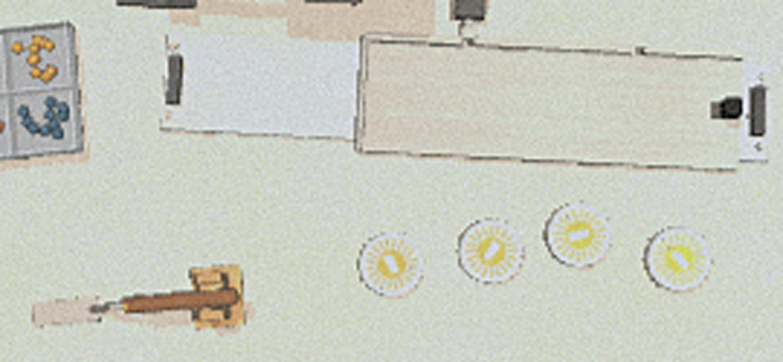

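Crop: the knife's blade tip is at crop (33,313) and its handle runs (125,305)–(238,295). The tray's near edge runs (356,152)–(738,170) and the post is at (728,108). Four medallions are confirmed, and the two views agree within 3 mm. Now the knife and the tray edge.

Run:
```python
from h import *
C={n:np.load(f"/tmp/{n}0.npy",allow_pickle=True).item() for n in("scene","top")}
W={n:cloud(C[n]) for n in C}
for n in C:
    hsv=cv2.cvtColor(C[n]["frame"],cv2.COLOR_BGR2HSV); w=W[n]
    # things above 40mm in knife region = handle (and cheeks)
    m=(w[...,2]>.042)&(w[...,2]<.065)&(w[...,0]>.36)&(w[...,0]<.48)&(w[...,1]>.15)&(w[...,1]<.40)
    v,u=np.where(m); print(n,"hi pts",len(v))
    br=m&(hsv[...,1]>110)&(hsv[...,0]<20)
    v,u=np.where(br); q=ray(C[n],np.c_[u,v],.053)
    print(" brown",len(v),"z med",np.median(w[br][:,2]).round(4),"u",u.min(),u.max(),"hsv",np.median(hsv[br],0))
    # strip centres along y
    for y in np.arange(.17,.36,.015):
        s=q[abs(q[:,1]-y)<.0075]
        if len(s)>2: print("  y",round(y,3),"x",s[:,0].mean().round(4),np.ptp(s[:,0]).round(3),len(s))
    print(" yrange",q[:,1].min().round(4),q[:,1].max().round(4))
t=C["top"]
p=ray(t,[[287.8,202.4],[419.5,208.6],[288.5,163]],.012); print("tray near L,R, far L",p.round(4))
g=ray(t,[[165+33/2.9,150+313/2.9],[165+36/2.9,150+325/2.9],[165+33/2.9,150+302/2.9]],.002); print("blade tip mid, corners",g.round(4))
# post top
for n in C:
    w=W[n]; m=(w[...,2]>.034)&(w[...,2]<.05)&(abs(w[...,0]-.61)<.03)&(abs(w[...,1]+.285)<.04); print(n,"post",m.sum(),w[m].mean(0).round(4))
```

```text
scene hi pts 178
 brown 62 z med 0.0527 u 369 396 hsv [ 14. 125. 121.]
  y 0.2 x 0.4276 0.015 9
  y 0.215 x 0.4304 0.036 18
  y 0.23 x 0.4297 0.028 10
  y 0.245 x 0.4258 0.007 6
  y 0.26 x 0.4255 0.009 8
  y 0.275 x 0.4233 0.009 7
  y 0.29 x 0.4218 0.002 4
 yrange 0.1939 0.2935
top hi pts 302
 brown 182 z med 0.0537 u 208 246 hsv [ 12. 122.  86.]
  y 0.2 x 0.4268 0.011 15
  y 0.215 x 0.4275 0.042 41
  y 0.23 x 0.4254 0.042 25
  y 0.245 x 0.4227 0.011 24
  y 0.26 x 0.4209 0.011 26
  y 0.275 x 0.4197 0.011 21
  y 0.29 x 0.4174 0.011 27
  y 0.305 x 0.4154 0.008 3
 yrange 0.1939 0.3001
tray near L,R, far L [[ 0.5706  0.0828  0.012 ]
 [ 0.5558 -0.2977  0.012 ]
 [ 0.6865  0.0827  0.012 ]]
blade tip mid, corners [[0.4076 0.4035 0.002 ]
 [0.3957 0.4    0.002 ]
 [0.4185 0.404  0.002 ]]
scene post 36 [ 0.62   -0.2889  0.0402]
top post 41 [ 0.6161 -0.2859  0.0426]
```

```bash
R='x'; python3 -m jog '[[[-1,26,-34,-12,-0.122],[-1,26,-34,-12,-0.122],[-1,26,-34,-12,-0.122],[-1,26,-34,-12,-0.122],[-1,26,-34,-12,-0.122]]]'; python3 -m jog '[[[-1,26,-34,-12,-0.122],[-1,26,-34,-12,-0.122],[-1,26,-34,-12,-0.122],[-1,26,-34,-12,-0.122],[-1,26,-34,-12,-0.122]]]'; python3 -m jog '[[[-1,0,0,0,0],[-1,0,0,0,0]]]'
```

```text
clock: 0.6
ee_pos: [0.2892, 0.433, 0.1809]
orientation: [[0.765, 0.644, -0.0], [0.644, -0.765, -0.0], [-0.0, 0.0, -1.0]]
ft_force: [0.9, 0.9, -1.0]
opening: 0.0867
clock: 1.1
ee_pos: [0.4195, 0.263, 0.1209]
orientation: [[0.996, 0.089, -0.0], [0.089, -0.996, -0.0], [-0.0, 0.0, -1.0]]
ft_force: [0.2, 0.5, -0.1]
opening: 0.0869
clock: 1.3
ee_pos: [0.4188, 0.2636, 0.1211]
orientation: [[0.996, 0.092, -0.002], [0.092, -0.996, -0.0], [-0.002, 0.0, -1.0]]
ft_force: [-0.5, 0.2, 0.0]
opening: 0.087
```

```bash
python3 -m jog '[[[-1,3.5,-2.5,-38,0],[-1,0,0,-38,0],[-1,0,0,0,0],[0.3,0,0,0,0],[0.5,0,0,0,0]]]' 50 | tail -2; python3 -m jog '[[[1,0,0,0,0],[1,0,0,0,0],[1,0,0,0,0],[1,0,0,0,0],[1,0,0,0,0]]]' 50; python3 -m jog '[[[1,0,0,0,0],[1,0,0,0,0],[1,0,0,20,0],[1,0,0,20,0],[1,0,0,20,0]]]' 50;  python3 - <<'E'
from h import *
for n in("scene","top"):
    c=camera(n); np.save(f"/tmp/{n}1.npy",c,allow_pickle=True)
c=camera("top"); f=c["frame"][210:290,160:300]; s=camera("scene")["frame"][130:220,330:450]
a=cv2.resize(f,(700,400),interpolation=3); b=cv2.resize(s,(480,360),interpolation=3)[:200]
cv2.imwrite("pics/k1.png",np.clip(cv2.resize(f,(560,320),interpolation=3)*1.7,0,255).astype(np.uint8))
cv2.imwrite("pics/k1s.png",np.clip(cv2.resize(s,(560,420),interpolation=3)*1.7,0,255).astype(np.uint8))
E
```

```text
ft_force: [0.0, -0.3, 1.0]
opening: 0.078
clock: 2.3
ee_pos: [0.4223, 0.262, 0.0458]
orientation: [[0.996, 0.094, 0.0], [0.094, -0.996, 0.0], [0.0, -0.0, -1.0]]
ft_force: [0.5, -0.5, -0.1]
opening: 0.039
clock: 2.8
ee_pos: [0.4218, 0.2618, 0.1058]
orientation: [[0.996, 0.094, -0.001], [0.094, -0.996, -0.001], [-0.001, 0.0, -1.0]]
ft_force: [-0.1, 0.5, -0.5]
opening: 0.0155
```

View pics/k1s.png

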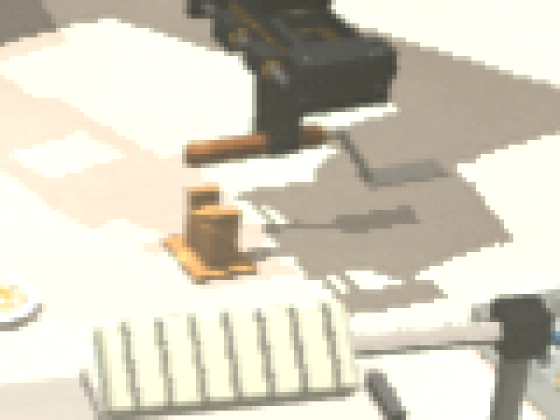

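The scene crop shows the knife held, with the handle at (190–325,145) near the fingertips and the blade at (370–450,175) hanging level. The grip may sit low on the handle, so I measure it.

```bash
cat >> h.py <<'E'
def knife(c0=None,show=True):
    """handle/blade points in tool-relative frame from both views"""
    s=state(); p=np.array(s["ee_pos"]); O=np.array(s["orientation"]); kx=O[:,1]*-1 if O[1,1]<0 else O[:,1]
    for n in("scene","top"):
        c=camera(n); w=cloud(c); d=w-p; a=d@kx; b=d@O[:,0]; z=d[...,2]
        hsv=cv2.cvtColor(c["frame"],cv2.COLOR_BGR2HSV)
        near=(abs(b)<.02)&(z<.012)&(z>-.075)
        for nm,lo,hi in(("butt",-.065,-.025),("front",.02,.035),("blade",.085,.14)):
            m=near&(a>lo)&(a<hi)&(w[...,2]>.012)
            if nm!="blade": m&=(hsv[...,1]>90)&(hsv[...,0]<22)
            else: m&=z<-.02
            if m.sum()>3: print(n,nm,m.sum(),"b mm",(np.median(b[m])*1e3).round(1),"z mm",(np.percentile(z[m],[10,50,90])*1e3).round(1),"a range",(np.percentile(a[m],[2,98])*1e3).round(0))
E
python3 -c "
from h import *
knife(); print(state()['ee_pos'])"
```

```text
scene butt 77 b mm 4.7 z mm [-70.1 -57.3  -8.3] a range [-63. -28.]
scene front 5 b mm 5.3 z mm [-12.6  -9.4  -7.5] a range [24. 32.]
scene blade 59 b mm 3.1 z mm [-61.3 -58.2 -55.3] a range [ 88. 139.]
top butt 151 b mm -0.2 z mm [-67.8 -13.8  -5.3] a range [-64. -27.]
[0.42149438 0.26170394 0.1046543 ]
```

The knife sits about 15 mm low in the grip because it was lifted before the jaws had fully closed. I lower it back, regrip and wait for the jaws.

```bash
python3 -m jog '[[[1,0,0,-20,0],[1,0,0,-20,0],[1,0,0,-5,0],[1,0,0,0,0],[0.6,0,0,0,0]]]' 50|tail -4; python3 -m jog '[[[0.5,0,0,0,0],[0.5,0,0,-8,0],[0.5,0,0,-7,0],[0.5,0,0,0,0],[1,0,0,0,0]]]' 50|tail -4;  python3 -m jog '[[[1,0,0,0,0],[1,0,0,0,0],[1,0,0,0,0],[1,0,0,0,0],[1,0,0,0,0]]]' 55|tail -4; python3 -c "
from h import *
knife()"; python3 -m jog '[[[1,0,0,0,0],[1,0,0,20,0],[1,0,0,20,0],[1,0,0,20,0],[1,0,0,0,0]]]' 55; python3 -c "
from h import *
knife()"
```

```text
ee_pos: [0.4215, 0.2617, 0.0604]
orientation: [[0.996, 0.094, -0.002], [0.094, -0.996, -0.001], [-0.002, 0.0, -1.0]]
ft_force: [-0.2, -0.7, -0.9]
opening: 0.0166
ee_pos: [0.4218, 0.2619, 0.0448]
orientation: [[0.996, 0.094, -0.001], [0.094, -0.996, -0.0], [-0.001, 0.0, -1.0]]
ft_force: [0.9, -0.2, 0.6]
opening: 0.0185
ee_pos: [0.4222, 0.262, 0.0456]
orientation: [[0.996, 0.094, 0.0], [0.094, -0.996, 0.0], [0.0, -0.0, -1.0]]
ft_force: [0.0, 0.2, -0.7]
opening: 0.0156
scene butt 80 b mm 7.2 z mm [-13.3   4.2   8.9] a range [-63. -27.]
top butt 143 b mm 0.2 z mm [-8.7  5.7 10.4] a range [-63. -27.]
clock: 5.2
ee_pos: [0.4237, 0.2626, 0.1076]
orientation: [[0.996, 0.094, 0.005], [0.094, -0.996, 0.002], [0.005, -0.001, -1.0]]
ft_force: [1.0, -0.5, -1.0]
opening: 0.0155
scene butt 74 b mm 3.4 z mm [-70.3 -56.1   8.6] a range [-63. -27.]
scene blade 59 b mm 1.4 z mm [-45.1 -42.5 -40.1] a range [ 88. 139.]
top butt 149 b mm -1.1 z mm [-68.4   2.3   9. ] a range [-63. -27.]
```

```bash
python3 -m jog '[[[1,-5.4,-44.8,0,-0.042],[1,-5.4,-44.8,0,-0.042],[1,-5.4,-44.8,0,-0.042],[1,-5.4,-44.8,0,-0.042],[1,-5.4,-44.8,0,-0.042]]]' 55|tail -4; python3 -m jog '[[[1,-5.4,-44.8,0,-0.042],[1,-5.4,-44.8,0,-0.042],[1,0,0,0,0],[1,0,0,-25,0],[1,0,0,-25,0]]]' |tail -4;  python3 -m jog '[[[1,0,0,-8,0],[1,0,0,0,0],[1,0,0,0,0]]]'
python3 - <<'E'
from h import *
c=camera("top"); cv2.imwrite("pics/a1.png",np.clip(cv2.resize(c["frame"][150:280,250:430],(792,572),interpolation=3)*1.8,0,255).astype(np.uint8))
E
```

```text
ee_pos: [0.3942, 0.0366, 0.1047]
orientation: [[0.993, -0.117, -0.002], [-0.117, -0.993, 0.0], [-0.002, -0.0, -1.0]]
ft_force: [0.7, 0.4, -1.1]
opening: 0.0154
ee_pos: [0.3845, -0.0519, 0.0548]
orientation: [[0.98, -0.2, 0.001], [-0.2, -0.98, -0.0], [0.001, 0.0, -1.0]]
ft_force: [-0.8, -0.3, -0.9]
opening: 0.0153
clock: 6.6
ee_pos: [0.3842, -0.051, 0.0476]
orientation: [[0.98, -0.198, -0.001], [-0.198, -0.98, 0.0], [-0.001, -0.0, -1.0]]
ft_force: [0.1, 0.4, -0.4]
opening: 0.0152
```

View pics/a1.png

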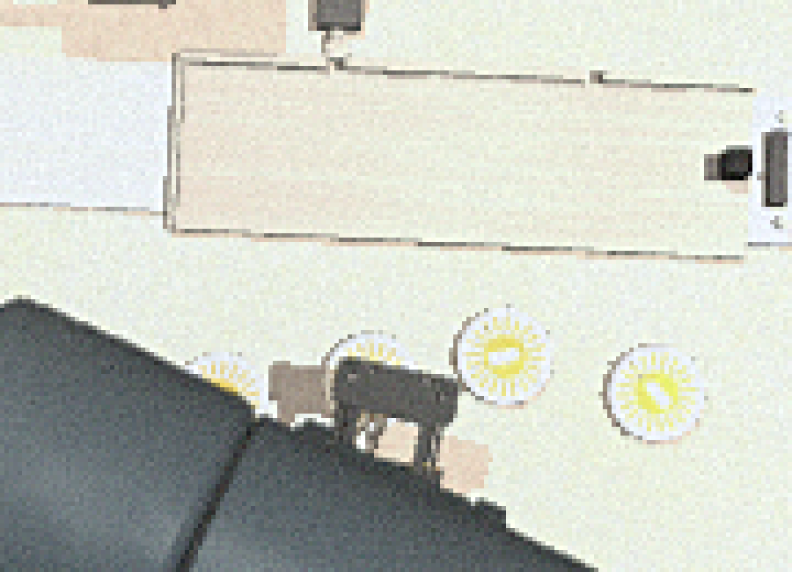

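The top view shows the arm hiding the blade. A's rim is visible at (225,380), B is under the fingers at (370,360), and C (505,355) and D (655,392) are unmoved. I push A toward the tray.

```bash
python3 -m jog '[[[1,0,0,-1.5,0],[1,6,-1.2,0,0],[1,7.8,-1.6,0,0],[1,7.8,-1.6,0,0],[1,7.8,-1.6,0,0]]]'|tail -4; python3 -m jog '[[[1,7.8,-1.6,0,0],[1,7.8,-1.6,0,0],[1,7.8,-1.6,0,0],[1,7.8,-1.6,0,0],[1,7.8,-1.6,0,0]]]'|tail -4
python3 - <<'E'
from h import *
i=camera("top"); s=camera("scene")
a=cv2.resize(i["frame"][150:270,250:430],(540,360),interpolation=3); b=cv2.resize(s["frame"][160:260,240:420],(540,300)  ,interpolation=3)
cv2.imwrite("pics/a2.png",np.clip(np.vstack([a[:300],b]).astype(float)*1.7,0,255).astype(np.uint8))
E
```

```text
ee_pos: [0.4149, -0.0579, 0.0463]
orientation: [[0.98, -0.198, 0.001], [-0.198, -0.98, -0.0], [0.001, 0.0, -1.0]]
ft_force: [-0.9, 0.0, -1.0]
opening: 0.0155
ee_pos: [0.4534, -0.0657, 0.046]
orientation: [[0.98, -0.199, -0.0], [-0.199, -0.98, 0.0], [-0.0, -0.0, -1.0]]
ft_force: [-0.9, 0.5, -0.8]
opening: 0.0154
```

View pics/a2.png

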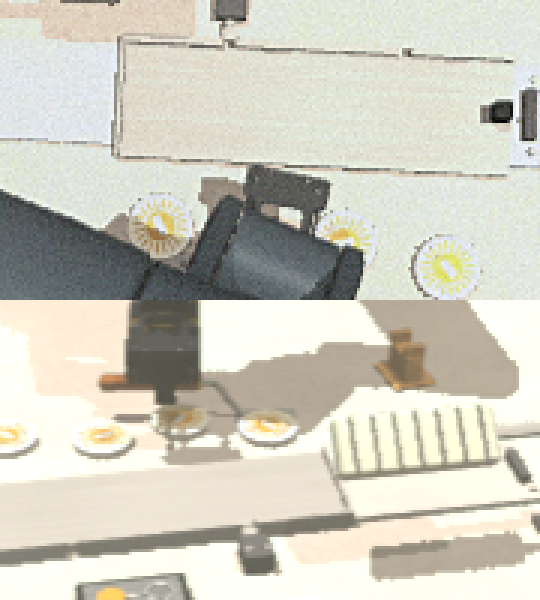

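```bash
cat >> h.py <<'E'
def meds(show=True):
    o=[]
    for n in("scene","top"):
        c=camera(n); hsv=cv2.cvtColor(c["frame"],cv2.COLOR_BGR2HSV); w=cloud(c)
        m=cv2.inRange(hsv,(15,60,60),(40,255,255)); m=cv2.morphologyEx(m,cv2.MORPH_CLOSE,np.ones((3,3)))
        k,l,st,ce=cv2.connectedComponentsWithStats(m)
        for i in range(1,k):
            p=ray(c,ce[i],.010)[0]
            if st[i,4]>12 and .4<p[0]<.7 and -.42<p[1]<.12: print(n,ce[i].round(1),st[i,4],p.round(4))
E
python3 -m jog '[[[1,7.8,-1.6,0,0],[1,7.8,-1.6,0,0],[1,7.8,-1.6,0,0],[1,4,-0.8,0,0],[1,1.5,-0.3,0,0]]]'|tail -4; python3 -c "
from h import *
meds(); c=np.array(state()['ee_pos']);print(c)"
```

```text
ee_pos: [0.4825, -0.0717, 0.0461]
orientation: [[0.98, -0.199, 0.001], [-0.199, -0.98, -0.0], [0.001, 0.0, -1.0]]
ft_force: [-0.4, -0.3, -1.1]
opening: 0.0153
scene [282.2 192.8] 34 [ 0.4232 -0.1022  0.01  ]
scene [301.2 197.7] 95 [ 0.4666 -0.0469  0.01  ]
scene [274.5 204.5] 61 [ 0.4876 -0.138   0.01  ]
scene [241.2 204.9] 51 [ 0.4674 -0.2414  0.01  ]
scene [329.4 204.9] 76 [0.5275 0.032  0.01  ]
top [305.1 215.2] 196 [0.5339 0.0321 0.01  ]
top [399.4 238.9] 193 [ 0.468  -0.2396  0.01  ]
[ 0.48189054 -0.07155184  0.04603528]
```

```bash
python3 -m jog '[[[1,-4,1,0,0],[1,8.9,-3,0,0.082],[1,8.9,-3,0,0.082],[1,4,0,0,0],[1,3,0,0,0]]]'|tail -4; python3 -m jog '[[[1,0,0,0,0],[1,-4,0,0,0],[1,-1,0,0,0],[1,0,0,0,0]]]'|tail -4; python3 -c "
from h import *
meds()"
```

```text
ee_pos: [0.502, -0.0763, 0.046]
orientation: [[0.999, -0.038, -0.001], [-0.038, -0.999, 0.0], [-0.001, -0.0, -1.0]]
ft_force: [-0.5, -1.1, -0.1]
opening: 0.0154
ee_pos: [0.4967, -0.0763, 0.046]
orientation: [[0.999, -0.036, -0.001], [-0.036, -0.999, 0.0], [-0.001, -0.0, -1.0]]
ft_force: [-0.1, 0.2, -0.9]
opening: 0.0151
scene [281.3 196.3] 47 [ 0.4441 -0.1089  0.01  ]
scene [302.4 198.4] 63 [ 0.4713 -0.0439  0.01  ]
scene [241.2 204.9] 51 [ 0.4674 -0.2414  0.01  ]
scene [274.5 204.6] 62 [ 0.4883 -0.138   0.01  ]
scene [329.4 205.9] 87 [0.5331 0.0307 0.01  ]
top [305.4 214.3] 226 [0.5365 0.0314 0.01  ]
top [399.2 238.7] 179 [ 0.4689 -0.239   0.01  ]
```

```bash
python3 -m jog '[[[1,0,0,4,0],[1,0.8,0,6,0],[1,0.9,0,6,0],[1,2.5,0,6,0],[1,3.1,0,7,0]]]'|tail -4; python3 -m jog '[[[1,4,0,5.5,0],[1,5,0,5.3,0],[1,0,0,0,0]]]'|tail -4
python3 - <<'E'
from h import *
s=camera("scene"); i=camera("top")
b=cv2.resize(s["frame"][160:250,270:410],(700,450)  ,interpolation=3)
cv2.imwrite("pics/a3.png",np.clip(b.astype(float)*1.7,0,255).astype(np.uint8))
E
```

```text
ee_pos: [0.5049, -0.0765, 0.0757]
orientation: [[0.999, -0.036, -0.0], [-0.036, -0.999, 0.0], [-0.0, -0.0, -1.0]]
ft_force: [0.4, 1.1, -2.0]
opening: 0.0154
ee_pos: [0.5156, -0.0769, 0.0868]
orientation: [[0.999, -0.036, 0.003], [-0.036, -0.999, -0.001], [0.003, 0.001, -1.0]]
ft_force: [0.1, 0.1, 0.1]
opening: 0.0152
```

View pics/a3.png

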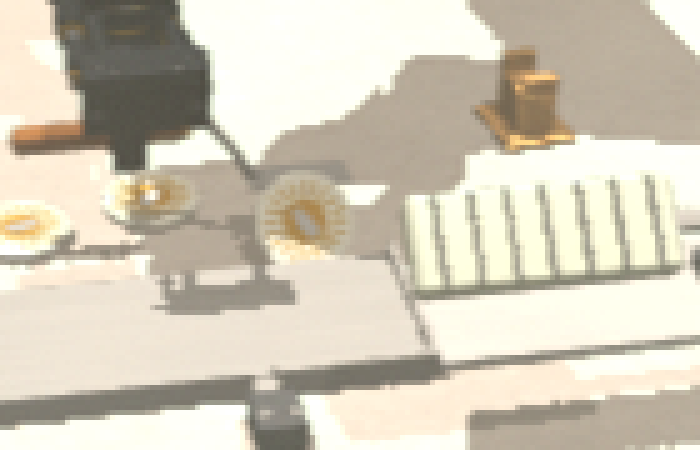

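The medallion stands tilted about 50°, at (305,215) in the crop, leaning on the tray edge with the blade behind it. I continue the tipping arc.

```bash
python3 -m jog '[[[1,4.5,0,3.7,0],[1,5,0,3.5,0],[1,5,-0.2,2.5,0],[1,5,-0.2,2,0],[1,5,-0.2,0.5,0]]]'|tail -4; python3 -m jog '[[[1,5,-0.2,0,0],[1,5,-0.2,0,0],[1,5,-0.2,0,0],[1,5,-0.2,0,0],[1,5,-0.2,0,0]]]'|tail -4
python3 - <<'E'
from h import *
s=camera("scene"); i=camera("top")
b=cv2.resize(s["frame"][160:250,270:410],(700,450)  ,interpolation=3)
cv2.imwrite("pics/a4.png",np.clip(b.astype(float)*1.7,0,255).astype(np.uint8))
E
```

```text
ee_pos: [0.5391, -0.0772, 0.0984]
orientation: [[0.999, -0.036, 0.001], [-0.036, -0.999, -0.0], [0.001, 0.0, -1.0]]
ft_force: [0.1, 0.6, -0.5]
opening: 0.0153
ee_pos: [0.5637, -0.0781, 0.0979]
orientation: [[0.999, -0.036, -0.0], [-0.036, -0.999, 0.0], [-0.0, -0.0, -1.0]]
ft_force: [-0.5, -0.1, -0.7]
opening: 0.0152
```

View pics/a4.png

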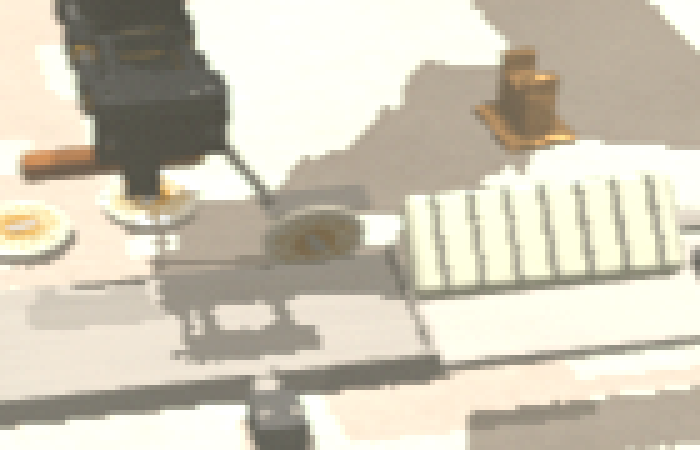

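The medallion's face at (315,235) is dark and covers the tray edge, so it is probably caught mid-fall past vertical. I let it settle and look again.

```bash
python3 -m jog '[[[1,0,0,0,0],[1,0,0,0,0],[1,0,0,0,0]]]'|tail -4
python3 - <<'E'
from h import *
s=camera("scene"); i=camera("top")
b=cv2.resize(s["frame"][160:240,270:410],(560,320)  ,interpolation=3); a=cv2.resize(i["frame"][190:260,270:410],(560,280),interpolation=3)
cv2.imwrite("pics/a5.png",np.clip(np.vstack([b,a]).astype(float)*1.7,0,255).astype(np.uint8))
for n,c in(("s",s),("t",i)):
    w=cloud(c)
    m=(abs(w[...,0]-.56)<.045)&(abs(w[...,1]-.03)<.04)&(w[...,2]>.016); print(n,m.sum(),np.percentile(w[m],[5,50,95],axis=0).round(3) if m.any() else '')
E
```

```text
ee_pos: [0.563, -0.078, 0.098]
orientation: [[0.999, -0.036, -0.0], [-0.036, -0.999, 0.0], [-0.0, -0.0, -1.0]]
ft_force: [-0.0, 0.2, -0.9]
opening: 0.0156
s 303 [[ 0.518 -0.006  0.017]
 [ 0.572  0.023  0.025]
 [ 0.599  0.055  0.492]]
t 339 [[ 0.522 -0.008  0.017]
 [ 0.573  0.033  0.053]
 [ 0.601  0.062  0.499]]
```

View pics/a5.png

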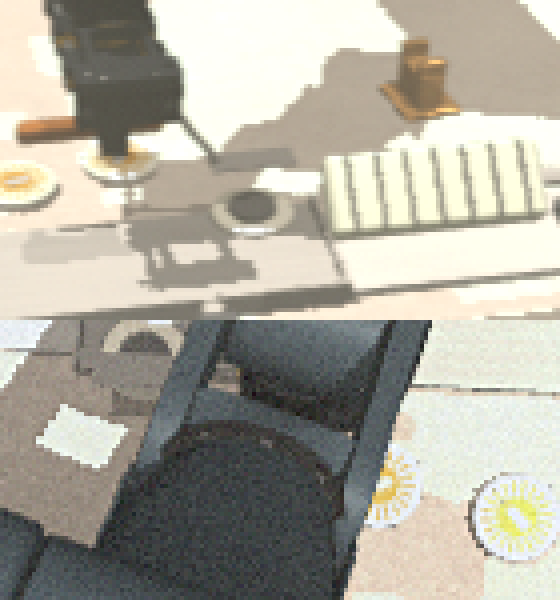

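Flipped: the back with its grey foot is up at scene crop (255,210), overhanging the near tray edge as planned. Now I push it fully on with the blade edge.

```bash
cat >> h.py <<'E'
def feet():
    """grey feet of turned medallions on the tray, ray on z=.022; tray coords in mm"""
    for n in("scene","top"):
        c=camera(n); w=cloud(c); g=cv2.cvtColor(c["frame"],cv2.COLOR_BGR2GRAY)
        hsv=cv2.cvtColor(c["frame"],cv2.COLOR_BGR2HSV)
        m=((w[...,2]>.008)&(w[...,2]<.030)&(g<75)&(w[...,0]>.53)&(w[...,0]<.68)&(w[...,1]>-.27)&(w[...,1]<.08)).astype(np.uint8)
        m=cv2.morphologyEx(cv2.morphologyEx(m,cv2.MORPH_CLOSE,np.ones((3,3))),cv2.MORPH_OPEN,np.ones((3,3)))
        k,l,st,ce=cv2.connectedComponentsWithStats(m)
        for i in range(1,k):
            if st[i,4]>25:
                p=ray(c,ce[i],.022)[0]; d=p[:2]-[.6232,-.1098]; print(n,"foot",ce[i].round(1),st[i,2:],p.round(4),"tray",(1e3*np.array([d@[.9992,-.0389],d@[.0389,.9992]])).round(0),"z",np.median(w[l==i][:,2]).round(3))
E
python3 -m jog '[[[1,-15,0,0,0],[1,-15,0,0,0],[1,-14,0,-10,0],[1,0,0,-15,0],[1,0,0,-14.5,0]]]'|tail -4; python3 -m jog '[[[1,7,-0.2,0,0],[1,8,-0.3,0,0],[1,7,-0.3,0,0],[1,7,-0.3,0,0],[1,6,-0.2,0,0]]]'|tail -4;python3 -m jog '[[[1,4,-0.2,0,0],[1,3,0,0,0],[1,0,0,0,0]]]'|tail -4; python3 -c "
from h import *
feet();meds()"
```

```text
ee_pos: [0.519, -0.0782, 0.0585]
orientation: [[0.999, -0.036, 0.001], [-0.036, -0.999, -0.0], [0.001, 0.0, -1.0]]
ft_force: [0.7, -0.1, -1.0]
opening: 0.0156
ee_pos: [0.5556, -0.0796, 0.0591]
orientation: [[0.999, -0.036, 0.001], [-0.036, -0.999, -0.001], [0.001, 0.0, -1.0]]
ft_force: [0.2, -0.9, -0.8]
opening: 0.0151
ee_pos: [0.5618, -0.0796, 0.0586]
orientation: [[0.999, -0.036, 0.001], [-0.036, -0.999, -0.0], [0.001, 0.0, -1.0]]
ft_force: [0.3, 0.1, -0.5]
opening: 0.0153
top foot [321. 175.] [ 7  5 31] [ 0.6501 -0.013   0.022 ] tray [23. 98.] z 0.013
top foot [292.7 189.2] [ 6  7 39] [0.6081 0.0685 0.022 ] tray [-22. 178.] z 0.013
top foot [305.4 191.4] [12  8 70] [0.6021 0.0315 0.022 ] tray [-27. 140.] z 0.022
top foot [297.6 198.3] [10  8 47] [0.5817 0.0539 0.022 ] tray [-48. 162.] z 0.015
scene [277.  204.4] 88 [ 0.4889 -0.1299  0.01  ]
scene [241.5 204.8] 50 [ 0.4669 -0.2404  0.01  ]
top [367.8 231.6] 116 [ 0.4883 -0.149   0.01  ]
top [399.2 238.7] 184 [ 0.4687 -0.2391  0.01  ]
```

```bash
python3 -m jog '[[[1,-10,0,0,0],[1,-10,0,40,0],[1,-35,-20,0,0],[1,-35,-20,0,0],[1,-28,-20,0,0]]]'|tail -4; python3 -m jog '[[[1,-28,-18,0,0],[1,0,0,0,0]]]'|tail -4; python3 -c "
from h import *
feet();meds()"
```

```text
ee_pos: [0.4404, -0.1391, 0.0989]
orientation: [[0.999, -0.035, -0.002], [-0.035, -0.999, 0.001], [-0.002, -0.001, -1.0]]
ft_force: [0.1, 0.2, -1.1]
opening: 0.0156
ee_pos: [0.4109, -0.1577, 0.0985]
orientation: [[0.999, -0.04, -0.004], [-0.04, -0.999, 0.002], [-0.004, -0.002, -1.0]]
ft_force: [-0.4, -0.3, -1.1]
opening: 0.0154
scene [299.6 198.2] 75 [ 0.4681 -0.0525  0.01  ]
scene [241.9 204.6] 54 [ 0.4659 -0.2391  0.01  ]
scene [274.7 204.5] 70 [ 0.4876 -0.1372  0.01  ]
top [359.8 231.4] 83 [ 0.4885 -0.1261  0.01  ]
top [333.8 236.2] 223 [ 0.4741 -0.0514  0.01  ]
top [399.6 238.1] 173 [ 0.4705 -0.2403  0.01  ]
```

```bash
python3 -m jog '[[[1,2,2,-26,0],[1,0,0,-26,0],[1,0,0,0,0],[1,8,-0.3,-0.5,0],[1,8,-0.3,0,0]]]'|tail -4; python3 -m jog '[[[1,8,-0.3,0,0],[1,8,-0.3,0,0],[1,8,-0.3,0,0],[1,8,-0.3,0,0],[1,8,-0.3,0,0]]]'|tail -4;  python3 -m jog '[[[1,8,-0.3,0,0],[1,8,-0.3,0,0],[1,7,-0.3,0,0],[1,4,0,0,0],[1,0,0,0,0]]]'|tail -4; python3 -c "
from h import *
meds()"
```

```text
ee_pos: [0.4345, -0.1561, 0.0467]
orientation: [[0.999, -0.035, 0.001], [-0.035, -0.999, -0.001], [0.001, 0.001, -1.0]]
ft_force: [-0.2, -0.7, -0.6]
opening: 0.0151
ee_pos: [0.4739, -0.1577, 0.0462]
orientation: [[0.999, -0.036, -0.0], [-0.036, -0.999, -0.0], [-0.0, 0.0, -1.0]]
ft_force: [-1.2, 0.3, -0.8]
opening: 0.0154
ee_pos: [0.5005, -0.1586, 0.0459]
orientation: [[0.999, -0.035, -0.0], [-0.035, -0.999, 0.0], [-0.0, 0.0, -1.0]]
ft_force: [-0.2, -1.1, -0.4]
opening: 0.0155
scene [247.2 202.6] 109 [ 0.458  -0.2213  0.01  ]
scene [275.6 203.7] 91 [ 0.4839 -0.1339  0.01  ]
scene [303.4 208.9] 92 [ 0.532  -0.0533  0.01  ]
top [335.4 214. ] 178 [ 0.5383 -0.0556  0.01  ]
```

```bash
python3 -m jog '[[[1,-5,0,0,0],[1,0,0,0,0],[1,0,0,4,0],[1,0.8,0,6,0],[1,0.9,0,6,0]]]'|tail -4; python3 -m jog '[[[1,2.5,0,6,0],[1,3.1,0,7,0],[1,4,0,5.5,0],[1,5,0,5.3,0],[1,4.5,0,3.7,0]]]'|tail -4; python3 -m jog '[[[1,5,0,3.5,0],[1,5,-0.2,2.5,0],[1,5,-0.2,2,0],[1,5,-0.2,0.5,0],[1,5,-0.2,0,0]]]'|tail -4;  python3 -m jog '[[[1,5,-0.2,0,0],[1,5,-0.2,0,0],[1,5,-0.2,0,0],[1,5,-0.2,0,0],[1,0,0,0,0]]]'|tail -4;  python3 -m jog '[[[1,0,0,0,0],[1,0,0,0,0],[1,0,0,0,0]]]'|tail -4;python3 - <<'E'
from h import *
s=camera("scene"); i=camera("top")
b=cv2.resize(s["frame"][160:240,230:370],(560,320)  ,interpolation=3); a=cv2.resize(i["frame"][170:240,280:420],(560,280),interpolation=3)
cv2.imwrite("pics/b1.png",np.clip(np.vstack([b,a]).astype(float)*1.7,0,255).astype(np.uint8))
E
```

```text
ee_pos: [0.4971, -0.1587, 0.0626]
orientation: [[0.999, -0.036, 0.0], [-0.036, -0.999, -0.0], [0.0, 0.0, -1.0]]
ft_force: [0.3, 1.0, -0.2]
opening: 0.0152
ee_pos: [0.5169, -0.1587, 0.0902]
orientation: [[0.999, -0.036, 0.001], [-0.036, -0.999, -0.0], [0.001, 0.0, -1.0]]
ft_force: [-0.3, 0.1, -0.5]
opening: 0.0154
ee_pos: [0.5415, -0.1594, 0.098]
orientation: [[0.999, -0.036, -0.0], [-0.036, -0.999, 0.0], [-0.0, -0.0, -1.0]]
ft_force: [-0.3, -0.2, -1.0]
opening: 0.0153
ee_pos: [0.5621, -0.1604, 0.0981]
orientation: [[0.999, -0.036, 0.001], [-0.036, -0.999, -0.0], [0.001, 0.0, -1.0]]
ft_force: [-0.9, -0.0, -1.0]
opening: 0.0154
ee_pos: [0.5608, -0.1601, 0.098]
orientation: [[0.999, -0.036, -0.0], [-0.036, -0.999, 0.0], [-0.0, -0.0, -1.0]]
ft_force: [-0.4, -0.1, -0.6]
opening: 0.0155
```

View pics/b1.png

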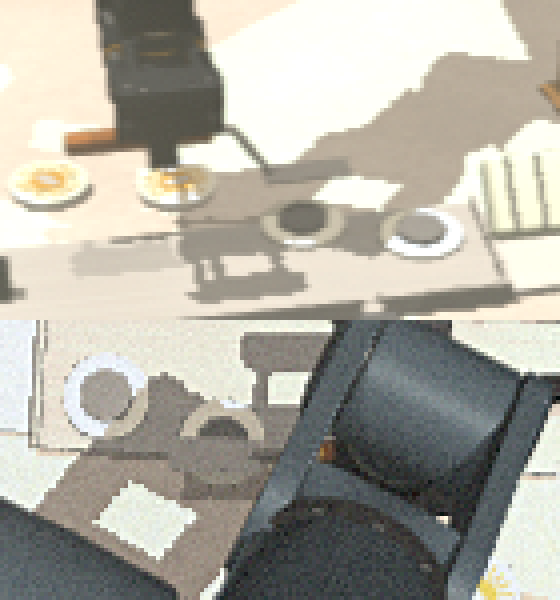

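B is flipped with its foot up at scene crop (300,220), and A lies fully on at (425,232). I push B on and move to C.

```bash
python3 -m jog '[[[1,-15,0,0,0],[1,-15,0,0,0],[1,-14,0,-10,0],[1,0,0,-15,0],[1,0,0,-14.5,0]]]'|tail -4; python3 -m jog '[[[1,7,-0.2,0,0],[1,8,-0.3,0,0],[1,7,-0.3,0,0],[1,7,-0.3,0,0],[1,6,-0.2,0,0]]]'|tail -4;python3 -m jog '[[[1,4,-0.2,0,0],[1,2,0,0,0],[1,0,0,0,0],[1,-20,0,0,0],[1,0,0,40,0]]]'|tail -4; python3 -m jog '[[[1,-36,-29,0,0],[1,-35,-29,0,0],[1,-35,-29,0,0],[1,0,0,0,0]]]'|tail -4; python3 -c "
from h import *
meds()"
```

```text
ee_pos: [0.5168, -0.1604, 0.0585]
orientation: [[0.999, -0.036, 0.0], [-0.036, -0.999, -0.0], [0.0, 0.0, -1.0]]
ft_force: [-0.0, -1.0, -1.7]
opening: 0.0154
ee_pos: [0.5534, -0.1617, 0.0592]
orientation: [[0.999, -0.036, 0.001], [-0.036, -0.999, -0.001], [0.001, 0.001, -1.0]]
ft_force: [-0.2, 0.8, -0.0]
opening: 0.0155
ee_pos: [0.5317, -0.1591, 0.0942]
orientation: [[0.999, -0.037, -0.014], [-0.037, -0.999, 0.007], [-0.015, -0.007, -1.0]]
ft_force: [-0.4, 0.7, -1.1]
opening: 0.0155
ee_pos: [0.4283, -0.2511, 0.0986]
orientation: [[0.999, -0.042, -0.002], [-0.042, -0.999, 0.001], [-0.002, -0.001, -1.0]]
ft_force: [-0.2, 0.7, -1.2]
opening: 0.0157
scene [242.4 204.4] 74 [ 0.4652 -0.2374  0.01  ]
scene [274.1 204.3] 75 [ 0.4862 -0.1391  0.01  ]
top [364.1 230.7] 214 [ 0.4908 -0.1386  0.01  ]
top [394.6 237.6] 103 [ 0.4718 -0.2259  0.01  ]
```

```bash
python3 -m jog '[[[1,0,2,-26,0],[1,0,0,-26,0],[1,0,0,0,0],[1,8,-0.3,-0.5,0],[1,8,-0.3,0,0]]]'|tail -4; python3 -m jog '[[[1,8,-0.3,0,0],[1,8,-0.3,0,0],[1,8,-0.3,0,0],[1,8,-0.3,0,0],[1,8,-0.3,0,0]]]'|tail -4;  python3 -m jog '[[[1,7,-0.3,0,0],[1,4,0,0,0],[1,2,0,0,0],[1,0,0,0,0]]]'|tail -4; python3 -c "
from h import *
meds()"
```

```text
ee_pos: [0.4495, -0.2471, 0.0468]
orientation: [[0.999, -0.035, 0.001], [-0.035, -0.999, -0.001], [0.001, 0.001, -1.0]]
ft_force: [0.1, 0.0, -0.9]
opening: 0.0153
ee_pos: [0.4888, -0.2488, 0.0461]
orientation: [[0.999, -0.036, -0.0], [-0.036, -0.999, 0.0], [-0.0, -0.0, -1.0]]
ft_force: [-0.1, 0.6, -0.4]
opening: 0.015
ee_pos: [0.4997, -0.2486, 0.0457]
orientation: [[0.999, -0.034, -0.003], [-0.034, -0.999, 0.001], [-0.003, -0.001, -1.0]]
ft_force: [-4.0, -0.1, 0.3]
opening: 0.0152
scene [225.1 204. ] 44 [ 0.451  -0.2911  0.01  ]
scene [246.5 204.4] 37 [ 0.4676 -0.2246  0.01  ]
scene [275.6 211.9] 112 [ 0.5301 -0.1411  0.01  ]
```

```bash
python3 -m jog '[[[1,-6,0,0,0],[1,0,0,0,0],[1,0,0,4,0],[1,0.8,0,6,0],[1,0.9,0,6,0]]]'|tail -4; python3 -m jog '[[[1,2.5,0,6,0],[1,3.1,0,7,0],[1,4,0,5.5,0],[1,5,0,5.3,0],[1,4.5,0,3.7,0]]]'|tail -4; python3 -m jog '[[[1,5,0,3.5,0],[1,5,-0.2,2.5,0],[1,5,-0.2,2,0],[1,5,-0.2,0.5,0],[1,5,-0.2,0,0]]]'|tail -4;  python3 -m jog '[[[1,5,-0.2,0,0],[1,5,-0.2,0,0],[1,5,-0.2,0,0],[1,5,-0.2,0,0],[1,0,0,0,0]]]'|tail -4;  python3 -m jog '[[[1,0,0,0,0],[1,0,0,0,0],[1,0,0,0,0]]]'|tail -4;python3 - <<'E'
from h import *
s=camera("scene"); i=camera("top")
b=cv2.resize(s["frame"][160:240,210:350],(560,320)  ,interpolation=3); a=cv2.resize(i["frame"][170:240,290:430],(560,280),interpolation=3)
cv2.imwrite("pics/c2.png",np.clip(np.vstack([b,a]).astype(float)*1.7,0,255).astype(np.uint8))
E
```

```text
ee_pos: [0.4975, -0.2495, 0.0628]
orientation: [[0.999, -0.037, 0.002], [-0.037, -0.999, -0.001], [0.002, 0.001, -1.0]]
ft_force: [-0.2, -0.3, -1.2]
opening: 0.0152
ee_pos: [0.5166, -0.2492, 0.0902]
orientation: [[0.999, -0.036, 0.001], [-0.036, -0.999, -0.0], [0.001, 0.0, -1.0]]
ft_force: [0.3, -0.8, -1.2]
opening: 0.0157
ee_pos: [0.5413, -0.2499, 0.098]
orientation: [[0.999, -0.036, -0.0], [-0.036, -0.999, 0.0], [-0.0, -0.0, -1.0]]
ft_force: [1.0, -0.2, -1.2]
opening: 0.0154
ee_pos: [0.5618, -0.2509, 0.0981]
orientation: [[0.999, -0.036, 0.001], [-0.036, -0.999, -0.001], [0.001, 0.001, -1.0]]
ft_force: [-0.1, -0.4, -0.4]
opening: 0.0153
ee_pos: [0.5606, -0.2506, 0.098]
orientation: [[0.999, -0.036, -0.0], [-0.036, -0.999, 0.0], [-0.0, -0.0, -1.0]]
ft_force: [-0.4, -0.3, -0.7]
opening: 0.0155
```

View pics/c2.png

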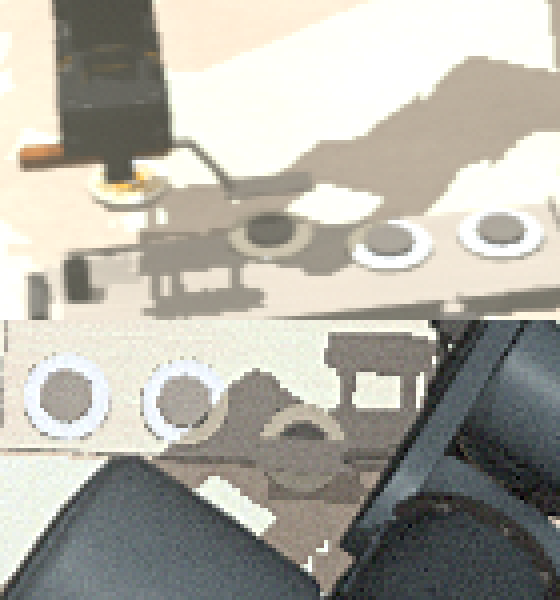

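C is flipped with its foot up at scene crop (268,232), and A and B are fully on. I push C on, then set up for D with a +y bias to clear the post.

```bash
python3 -m jog '[[[1,-15,0,0,0],[1,-15,0,0,0],[1,-14,0,-10,0],[1,0,0,-15,0],[1,0,0,-14.5,0]]]'|tail -4; python3 -m jog '[[[1,7,-0.2,0,0],[1,8,-0.3,0,0],[1,7,-0.3,0,0],[1,7,-0.3,0,0],[1,6,-0.2,0,0]]]'|tail -4;python3 -m jog '[[[1,4,-0.2,0,0],[1,1,0,0,0],[1,0,0,0,0],[1,-20,0,0,0],[1,0,0,40,0]]]'|tail -4; python3 -m jog '[[[1,-32,-36,0,0.082],[1,-32,-36,0,0.082],[1,-32,-35,0,0.08],[1,0,0,0,0],[1,0,0,0,0]]]'|tail -4; python3 -c "
from h import *
meds()"
```

```text
ee_pos: [0.5168, -0.251, 0.0584]
orientation: [[0.999, -0.037, 0.001], [-0.037, -0.999, -0.001], [0.001, 0.001, -1.0]]
ft_force: [-0.5, -0.4, -0.6]
opening: 0.0152
ee_pos: [0.5532, -0.2522, 0.0591]
orientation: [[0.999, -0.035, 0.001], [-0.035, -0.999, -0.001], [0.001, 0.001, -1.0]]
ft_force: [0.6, 0.4, -0.5]
opening: 0.0153
ee_pos: [0.5308, -0.2491, 0.0939]
orientation: [[0.999, -0.037, -0.013], [-0.037, -0.999, 0.009], [-0.014, -0.009, -1.0]]
ft_force: [-0.1, 1.1, -2.2]
opening: 0.0152
ee_pos: [0.4399, -0.36, 0.0986]
orientation: [[0.979, 0.202, 0.0], [0.202, -0.979, 0.001], [0.0, -0.001, -1.0]]
ft_force: [0.1, 1.6, -1.4]
opening: 0.0156
scene [242.  204.7] 95 [ 0.4667 -0.2389  0.01  ]
top [395.5 231.8] 17 [ 0.4883 -0.2286  0.01  ]
```

```bash
python3 -m jog '[[[1,0,2,-26,0],[1,0,0,-26,0],[1,0,0,0,0],[1,7.8,1.6,-0.5,0],[1,7.8,1.6,0,0]]]'|tail -4; python3 -m jog '[[[1,7.8,1.6,0,0],[1,7.8,1.6,0,0],[1,7.8,1.6,0,0],[1,7.8,1.6,0,0],[1,7.8,1.6,0,0]]]'|tail -4;  python3 -m jog '[[[1,7.8,1.6,0,0],[1,5,1,0,0],[1,0,0,0,0]]]'|tail -4; python3 -c "
from h import *
meds()"
```

```text
ee_pos: [0.4578, -0.3536, 0.0469]
orientation: [[0.978, 0.207, 0.001], [0.207, -0.978, -0.001], [0.001, 0.001, -1.0]]
ft_force: [1.1, 0.2, -0.5]
opening: 0.0156
ee_pos: [0.4961, -0.3459, 0.0462]
orientation: [[0.978, 0.207, -0.0], [0.207, -0.978, -0.0], [-0.0, 0.0, -1.0]]
ft_force: [-0.7, 0.5, -1.2]
opening: 0.0156
ee_pos: [0.5092, -0.3433, 0.046]
orientation: [[0.978, 0.207, 0.001], [0.207, -0.978, -0.0], [0.001, 0.001, -1.0]]
ft_force: [-0.1, -0.3, -0.8]
opening: 0.0155
scene [194.5 210. ] 44 [ 0.4649 -0.3869  0.01  ]
scene [246.5 212.8] 94 [ 0.5156 -0.2298  0.01  ]
```

```bash
python3 -m jog '[[[1,-4,-1,0,0],[1,-13.4,3.1,0,-0.122],[1,-13.4,3.2,0,-0.122],[1,0,0,0,0],[1,6,-0.2,0,0]]]'|tail -4;  python3 -m jog '[[[1,6,-0.2,0,0],[1,3,-0.2,0,0],[1,2,0,0,0],[1,0,0,0,0]]]'|tail -4; python3 -c "
from h import *
meds()"
```

```text
ee_pos: [0.4829, -0.3385, 0.0461]
orientation: [[0.999, -0.035, -0.001], [-0.035, -0.999, 0.001], [-0.001, -0.001, -1.0]]
ft_force: [-0.1, -0.2, -1.2]
opening: 0.0155
ee_pos: [0.4946, -0.3386, 0.0459]
orientation: [[0.999, -0.034, -0.001], [-0.034, -0.999, 0.0], [-0.001, -0.0, -1.0]]
ft_force: [-2.0, -0.4, -1.2]
opening: 0.0152
scene [219.6 203.2] 21 [ 0.4423 -0.308   0.01  ]
scene [191.3 206.6] 19 [ 0.4432 -0.3967  0.01  ]
scene [247.2 214.4] 96 [ 0.5249 -0.2285  0.01  ]
```

```bash
python3 -m jog '[[[1,-5.5,0,0,0],[1,0,0,0,0],[1,0,0,4,0],[1,0.8,0,6,0],[1,0.9,0,6,0]]]'|tail -4; python3 -m jog '[[[1,2.5,0,6,0],[1,3.1,0,7,0],[1,4,0,5.5,0],[1,5,0,5.3,0],[1,4.5,0,3.7,0]]]'|tail -4; python3 -m jog '[[[1,5,0,3.5,0],[1,5,-0.2,2.5,0],[1,5,-0.2,2,0],[1,5,-0.2,0.5,0],[1,5,-0.2,0,0]]]'|tail -4;  python3 -m jog '[[[1,5,-0.2,0,0],[1,5,-0.2,0,0],[1,5,-0.2,0,0],[1,5,-0.2,0,0],[1,0,0,0,0]]]'|tail -4;  python3 -m jog '[[[1,0,0,0,0],[1,0,0,0,0],[1,0,0,0,0]]]'|tail -4;python3 - <<'E'
from h import *
s=camera("scene"); i=camera("top")
b=cv2.resize(s["frame"][160:240,200:340],(560,320)  ,interpolation=3); a=cv2.resize(i["frame"][170:240,290:430],(560,280),interpolation=3)
cv2.imwrite("pics/d1.png",np.clip(np.vstack([b,a]).astype(float)*1.7,0,255).astype(np.uint8))
E
```

```text
ee_pos: [0.491, -0.3389, 0.0627]
orientation: [[0.999, -0.036, 0.0], [-0.036, -0.999, -0.0], [0.001, 0.0, -1.0]]
ft_force: [0.9, 0.0, -1.7]
opening: 0.0155
ee_pos: [0.5105, -0.3389, 0.0903]
orientation: [[0.999, -0.036, 0.001], [-0.036, -0.999, -0.001], [0.001, 0.001, -1.0]]
ft_force: [-1.4, 0.7, -1.2]
opening: 0.0152
ee_pos: [0.5352, -0.3395, 0.098]
orientation: [[0.999, -0.036, -0.0], [-0.036, -0.999, 0.0], [-0.0, -0.0, -1.0]]
ft_force: [0.1, 0.8, -1.0]
opening: 0.0153
ee_pos: [0.5556, -0.3405, 0.0981]
orientation: [[0.999, -0.036, 0.001], [-0.036, -0.999, -0.001], [0.001, 0.0, -1.0]]
ft_force: [-0.3, -0.6, 0.0]
opening: 0.0156
ee_pos: [0.5546, -0.3403, 0.098]
orientation: [[0.999, -0.036, -0.0], [-0.036, -0.999, 0.0], [-0.0, -0.0, -1.0]]
ft_force: [-0.4, 0.1, -2.2]
opening: 0.0155
```

View pics/d1.png

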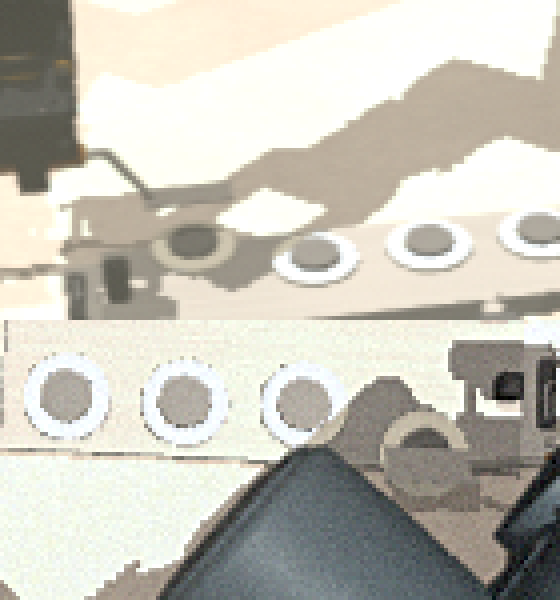

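D is flipped with its foot up at scene crop (192,240), clear of the post at (117,275). I push it on and lift clear to verify all four.

```bash
python3 -m jog '[[[1,-15,0,0,0],[1,-15,0,0,0],[1,-14,0,-10,0],[1,0,0,-15,0],[1,0,0,-14.5,0]]]'|tail -4; python3 -m jog '[[[1,7,-0.2,0,0],[1,8,-0.3,0,0],[1,7,-0.3,0,0],[1,7,-0.3,0,0],[1,6,-0.2,0,0]]]'|tail -4;python3 -m jog '[[[1,4,-0.2,0,0],[1,2.5,0,0,0],[1,0,0,0,0],[1,-20,0,0,0],[1,-10,0,45,0]]]'|tail -4; python3 -m jog '[[[1,-20,15,20,0],[1,-10,45,0,0.03],[1,-8,49,0,0.03],[1,-8,49,0,0.03],[1,-8,49,0,0.03]]]'|tail -4; python3 -m jog '[[[1,-8,49,0,0.01],[1,-8,49,0,0],[1,-8,49,0,0],[1,-8,49,0,0],[1,0,0,0,0]]]'|tail -4
python3 - <<'E'
from h import *
i=camera("top");f=i["frame"]
cv2.imwrite("pics/e1.png",np.clip(cv2.resize(f[155:225,275:440],(792,336),interpolation=3).astype(float)*1.7,0,255).astype(np.uint8))
g=cv2.cvtColor(f,cv2.COLOR_BGR2HSV); print(g[192,300:420:1,2][:60])
E
```

```text
ee_pos: [0.5111, -0.3407, 0.0578]
orientation: [[0.999, -0.037, 0.001], [-0.037, -0.999, -0.001], [0.001, 0.001, -1.0]]
ft_force: [0.1, 0.3, -1.1]
opening: 0.0155
ee_pos: [0.5472, -0.3418, 0.059]
orientation: [[0.999, -0.035, 0.001], [-0.035, -0.999, -0.001], [0.001, 0.001, -1.0]]
ft_force: [0.4, 0.4, -0.4]
opening: 0.0154
ee_pos: [0.5173, -0.3382, 0.0978]
orientation: [[0.999, -0.036, -0.012], [-0.036, -0.999, 0.011], [-0.012, -0.01, -1.0]]
ft_force: [-0.4, 0.9, -0.2]
opening: 0.0153
ee_pos: [0.4676, -0.1335, 0.124]
orientation: [[0.997, 0.083, 0.001], [0.083, -0.997, -0.0], [0.001, 0.0, -1.0]]
ft_force: [-0.1, 0.9, -1.3]
opening: 0.0153
ee_pos: [0.4329, 0.0664, 0.1237]
orientation: [[0.995, 0.102, -0.004], [0.102, -0.995, 0.001], [-0.003, -0.002, -1.0]]
ft_force: [0.3, -0.7, -1.9]
opening: 0.0157
[137  88  88  90  93  93  91  96  93  97  90  80 126 137 137 139 139 104
 131 128 129 129 131 133 129 103 140 137 142 134  82  89  96  96  93  96
 100  94  96  97  96  96 112 133 138 140 145 129 135 130 133 133 130 134
 139 116 137 141 147  80]
```

View pics/e1.png

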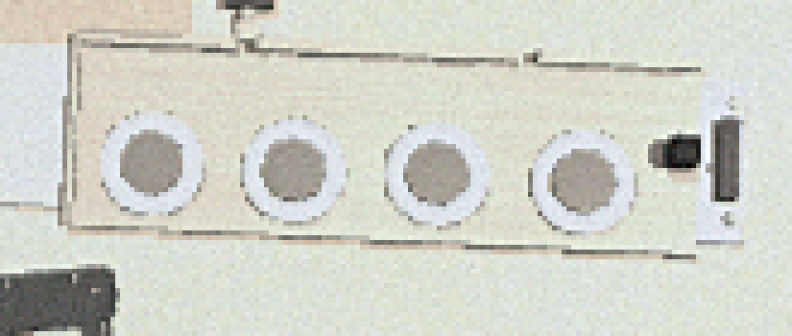

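All four are back up and fully on the tray. D's lower rim at crop (583,234) is about 10 mm inside the edge at row 250. Now the knife goes back to its rest.

```bash
python3 -m jog '[[[1,-3,49,0,-0.004],[1,-3,49,0,-0.004],[1,-3,49,0,0],[1,-2,48.6,0,0],[1,0,0,0,0]]]'|tail -4; python3 -m jog '[[[1,0,0,-20,0],[1,0,0,0,0]]]'|head -2; python3 -c "
from h import *
knife()"
```

```text
ee_pos: [0.4269, 0.2608, 0.1241]
orientation: [[0.996, 0.09, 0.004], [0.09, -0.996, 0.003], [0.005, -0.002, -1.0]]
ft_force: [-0.2, -0.6, -0.5]
opening: 0.0153
clock: 34.2
ee_pos: [0.425, 0.2551, 0.1022]
scene butt 71 b mm 3.6 z mm [-66.9 -51.    9.1] a range [-62. -26.]
scene blade 57 b mm 2.0 z mm [-44.9 -42.6 -39.7] a range [ 88. 139.]
top butt 127 b mm -1.0 z mm [-63.4   4.6   9.9] a range [-63. -26.]
```

```bash
python3 -m jog '[[[1,-2,5,0,0],[1,0,0,0,0],[1,0,0,0,0]]]'
```

```text
clock: 34.6
ee_pos: [0.4237, 0.2616, 0.104]
orientation: [[0.996, 0.085, 0.001], [0.085, -0.996, 0.0], [0.001, -0.0, -1.0]]
ft_force: [-0.7, -0.0, -1.3]
opening: 0.0154
```

```bash
python3 -m jog '[[[1,-1.5,0,-20,0.008],[1,0,0,-20,0],[1,0,0,-10,0],[1,0,0,-5,0],[1,0,0,-2.5,0]]]'|tail -5;  python3 -m jog '[[[1,0,0,-0.5,0],[1,0,0,0,0]]]'
```

```text
clock: 35.1
ee_pos: [0.4219, 0.2618, 0.0459]
orientation: [[0.996, 0.094, -0.0], [0.094, -0.996, -0.0], [-0.0, 0.0, -1.0]]
ft_force: [-0.6, 0.4, -1.3]
opening: 0.0158
clock: 35.3
ee_pos: [0.4222, 0.2619, 0.046]
orientation: [[0.996, 0.094, 0.001], [0.094, -0.996, 0.0], [0.001, -0.0, -1.0]]
ft_force: [-0.5, -0.2, -0.8]
opening: 0.0154
```

Pose matches the pick-up pose. Release slowly, then rise.

```bash
python3 -m jog '[[[0.6,0,0,-0.5,0],[0.4,0,0,0,0],[0.2,0,0,0,0],[0,0,0,0,0],[-0.3,0,0,0,0]]]'|tail -4;  python3 -m jog '[[[-0.3,0,0,0,0],[-0.3,0,0,0,0],[-0.3,0,0,20,0],[-0.3,0,0,40,0],[-0.3,0,0,40,0]]]';python3 -m jog '[[[-0.3,0,-45,20,0],[-0.3,0,-45,0,0],[-0.3,0,-45,0,0],[-0.3,0,-45,0,0],[-0.3,0,-45,0,0]]]'|tail -4
python3 - <<'E'
from h import *
for n in("scene","top"):
    c=camera(n); hsv=cv2.cvtColor(c["frame"],cv2.COLOR_BGR2HSV); w=cloud(c)
    br=(hsv[...,1]>110)&(hsv[...,0]<20)&(w[...,2]>.042)&(w[...,2]<.065)&(w[...,0]>.36)&(w[...,0]<.48)&(w[...,1]>.15)&(w[...,1]<.40)
    v,u=np.where(br); q=ray(c,np.c_[u,v],.053); print(n,len(v),np.median(w[br][:,2]),q[:,1].min(),q[:,1].max(),[s[:,0].mean().round(4) for y in(.2,.245,.26,.275,.29) for s in[q[abs(q[:,1]-y)<.0075]]])
    m=(w[...,2]>.034)&(w[...,2]<.05)&(abs(w[...,0]-.61)<.03)&(abs(w[...,1]+.285)<.04); print(n,"post",m.sum(),w[m].mean(0).round(4), np.percentile(w[m],[5,95],axis=0).round(4))
    a=c["frame"]; b=a[140:215,340:460] if n=="scene" else a[225:285,165:285]
    cv2.imwrite(f"pics/f{n}.png",np.clip(cv2.resize(b,None,fx=3,fy=3,interpolation=3).astype(float)*1.7,0,255).astype(np.uint8))
cv2.imwrite("pics/f.png",np.vstack([cv2.imread("pics/fscene.png"),cv2.imread("pics/ftop.png")]))
E
```

```text
ee_pos: [0.4219, 0.2618, 0.0452]
orientation: [[0.996, 0.094, 0.0], [0.094, -0.996, 0.0], [0.0, -0.0, -1.0]]
ft_force: [-0.3, 0.1, -0.5]
opening: 0.0416
clock: 36.3
ee_pos: [0.421, 0.2615, 0.1454]
orientation: [[0.996, 0.094, -0.003], [0.094, -0.996, -0.001], [-0.003, 0.001, -1.0]]
ft_force: [0.6, -0.4, -1.1]
opening: 0.0562
ee_pos: [0.4215, 0.0352, 0.1653]
orientation: [[0.996, 0.094, 0.001], [0.094, -0.996, -0.0], [0.001, 0.0, -1.0]]
ft_force: [0.6, -0.6, 0.1]
opening: 0.0564
scene 37 0.052093303975285346 0.2392082149208346 0.29682690562814024 [np.float64(nan), np.float64(0.4284), np.float64(0.4261), np.float64(0.4253), np.float64(0.4253)]
scene post 38 [ 0.622  -0.2883  0.0399] [[ 0.6129 -0.297   0.0346]
 [ 0.6295 -0.2802  0.0436]]
top 127 0.054389427294439296 0.19675217445435644 0.300280214985 [np.float64(0.4299), np.float64(0.4256), np.float64(0.4234), np.float64(0.4223), np.float64(0.4201)]
top post 43 [ 0.6181 -0.2865  0.0417] [[ 0.6099 -0.2945  0.0368]
 [ 0.6263 -0.2784  0.0464]]<stdin>:5: RuntimeWarning: Mean of empty slice.
  ret = ret.dtype.type(ret / rcount)
```

View pics/f.png

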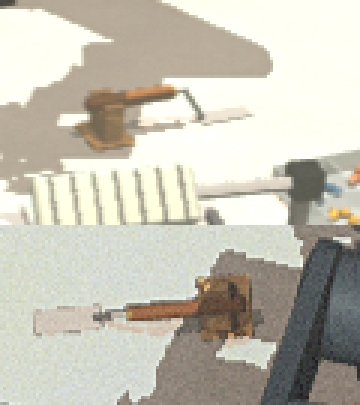

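The knife is back in its rest with the handle in the slot and the blade flat. The post measures (0.619, −0.2875), top at 42 mm, in both views. Next I grip the post with the jaws across the track.

```bash
python3 -m jog '[[[-0.3,24.7,-40,0,-0.0166],[-0.3,24.7,-40,0,-0.0166],[-0.3,24.7,-40,0,-0.0166],[-0.3,24.7,-40,0,-0.0166],[-0.3,24.7,-40,0,-0.0166]]]' 40|tail -4;  python3 -m jog '[[[-0.3,24.7,-40,0,-0.0166],[-0.3,24.7,-40,0,-0.0166],[-0.3,24.7,-40,0,-0.0166],[-0.3,0,0,0,0],[-0.3,0,0,0,0]]]'
```

```text
ee_pos: [0.5461, -0.1637, 0.1649]
orientation: [[1.0, 0.011, -0.0], [0.011, -1.0, 0.001], [-0.0, -0.001, -1.0]]
ft_force: [1.1, 0.3, 0.5]
opening: 0.0565
clock: 37.9
ee_pos: [0.6195, -0.2827, 0.1641]
orientation: [[0.999, -0.039, -0.001], [-0.039, -0.999, 0.001], [-0.001, -0.001, -1.0]]
ft_force: [-0.7, 0.6, 0.1]
opening: 0.0566
```

```bash
python3 -m jog '[[[-0.3,-0.5,-5,-40,0],[-0.3,0,0,-40,0],[-0.3,0,0,-30,0],[-0.3,0,0,-15,0],[-0.3,0,0,0,0]]]' 40|tail -4;  python3 -m jog '[[[1,0,0,0,0],[1,0,0,0,0],[1,0,0,0,0],[1,0,0,0,0],[1,0,0,0,0]]]' 40|tail -4; python3 -m jog '[[[1,0,0,0,0],[1,0,0,0,0],[1,0,0,0,0],[1,0,0,0,0]]]' 40
```

```text
ee_pos: [0.617, -0.2854, 0.0377]
orientation: [[0.999, -0.037, -0.005], [-0.037, -0.999, 0.004], [-0.005, -0.004, -1.0]]
ft_force: [-0.6, 0.7, 0.3]
opening: 0.0567
ee_pos: [0.6192, -0.2885, 0.0409]
orientation: [[0.999, -0.039, 0.001], [-0.039, -0.999, -0.001], [0.001, 0.001, -1.0]]
ft_force: [0.1, -0.6, -0.4]
opening: 0.0244
clock: 39.3
ee_pos: [0.6178, -0.2883, 0.0405]
orientation: [[0.999, -0.039, -0.002], [-0.039, -0.999, 0.0], [-0.002, -0.0, -1.0]]
ft_force: [-5.1, -0.0, 5.8]
opening: 0.0175
```

```bash
python3 -m jog '[[[1,0.1,2,0,0],[1,0.1,3,0,0],[1,0.2,4,0,0],[1,0.2,5,0,0],[1,0.2,6,0,0]]]' 50|tail -4;  python3 -m jog '[[[1,0.3,8,0,0],[1,0.3,8,0,0],[1,0.3,8,0,0],[1,0.3,8,0,0],[1,0.3,8,0,0]]]' 50|tail -4; python3 -m jog '[[[1,0.3,8,0,0],[1,0.3,8,0,0],[1,0.3,8,0,0],[1,0.3,8,0,0],[1,0.3,8,0,0]]]' 50|tail -4;python3 -m jog '[[[1,0.3,8,0,0],[1,0.3,8,0,0],[1,0.3,8,0,0],[1,0.3,8,0,0],[1,0.2,6,0,0]]]' 50|tail -4; python3 -m jog '[[[1,0.2,5,0,0],[1,0.2,4,0,0],[1,0.1,3,0,0],[1,0,2,0,0],[1,0,0,0,0]]]' 50
```

```text
ee_pos: [0.6186, -0.2708, 0.0405]
orientation: [[0.999, -0.039, -0.002], [-0.039, -0.999, -0.003], [-0.001, 0.003, -1.0]]
ft_force: [-5.5, -4.5, 3.9]
opening: 0.0175
ee_pos: [0.6205, -0.2301, 0.0405]
orientation: [[0.999, -0.038, -0.001], [-0.038, -0.999, -0.003], [-0.001, 0.003, -1.0]]
ft_force: [-4.7, -5.7, 3.5]
opening: 0.0174
ee_pos: [0.6222, -0.1897, 0.0405]
orientation: [[0.999, -0.038, -0.001], [-0.038, -0.999, -0.002], [-0.001, 0.002, -1.0]]
ft_force: [-3.9, -4.5, 4.2]
opening: 0.0176
ee_pos: [0.6233, -0.1513, 0.0405]
orientation: [[0.999, -0.038, -0.001], [-0.038, -0.999, -0.002], [-0.001, 0.002, -1.0]]
ft_force: [-4.4, -4.6, 4.4]
opening: 0.0176
clock: 41.8
ee_pos: [0.6237, -0.1369, 0.0405]
orientation: [[0.999, -0.039, -0.002], [-0.039, -0.999, -0.001], [-0.002, 0.001, -1.0]]
ft_force: [-4.6, -3.2, 5.1]
opening: 0.0176
```

```bash
python3 -m jog '[[[1,0.1,4,0,0],[1,0.2,5,0,0],[1,0.2,4,0,0],[1,0.1,2,0,0],[1,0,0,0,0]]]' 50|sed -n '2p;4p';  for i in 1 2; do python3 -m jog '[[[1,0,1,0,0],[1,0,0,0,0]]]' 50|sed -n '2p;4p';done
```

```text
ee_pos: [0.6243, -0.1211, 0.0405]
ft_force: [-2.9, -0.8, 5.1]
ee_pos: [0.6244, -0.1201, 0.0405]
ft_force: [-3.1, 0.1, 4.6]
ee_pos: [0.6246, -0.1188, 0.0405]
ft_force: [-2.3, -0.2, 5.6]
```

```bash
python3 -m jog '[[[1,0,0.5,0,0],[1,0,0,0,0],[0.7,0,0,0,0],[0.4,0,0,0,0],[0.1,0,0,0,0]]]' 50|sed -n '2p;4p';  python3 -m jog '[[[-0.2,0,0,0,0],[-0.3,0,0,0,0],[-0.3,0,0,0,0],[-0.3,0,0,10,0],[-0.3,0,0,40,0]]]'|tail -4; python3 -m jog '[[[-0.3,0,0,45,0],[-0.3,-10,-45,10,0],[-0.3,-10,-45,0,0],[-0.3,-10,-45,0,0],[-0.3,-10,-45,0,0]]]'|tail -4; python3 -m jog '[[[-0.3,-10,-45,0,0],[-0.3,-10,-45,0,0],[-0.3,0,0,0,0]]]'|tail -4
python3 - <<'E'
from h import *
for n in("scene","top"):
    c=camera(n); w=cloud(c)
    m=(w[...,2]>.034)&(w[...,2]<.05)&(abs(w[...,0]-.623)<.03)&(abs(w[...,1]+.118)<.04); print(n,"post",m.sum(),w[m].mean(0).round(4))
    if n=="top":
        cv2.imwrite("pics/g.png",np.clip(cv2.resize(c["frame"][100:290,100:540],(792,342),interpolation=3).astype(float)*1.7,0,255).astype(np.uint8))
        z=w[...,2]; print("r",[int(1000*np.median(z[183:189,u-1:u+2])) for u in range(225,365,6)])
E
```

```text
ee_pos: [0.6258, -0.1187, 0.04]
ft_force: [-0.3, 1.3, -1.1]
ee_pos: [0.6221, -0.1177, 0.0869]
orientation: [[0.999, -0.039, -0.009], [-0.039, -0.999, 0.003], [-0.009, -0.003, -1.0]]
ft_force: [-0.1, -0.2, -0.6]
opening: 0.0557
ee_pos: [0.585, -0.3003, 0.1464]
orientation: [[0.999, -0.038, 0.001], [-0.038, -0.999, -0.001], [0.001, 0.001, -1.0]]
ft_force: [1.4, -0.5, 0.0]
opening: 0.0566
ee_pos: [0.564, -0.3962, 0.1463]
orientation: [[0.999, -0.045, 0.003], [-0.045, -0.999, -0.006], [0.003, 0.006, -1.0]]
ft_force: [0.5, 0.7, 0.5]
opening: 0.0569
scene post 34 [ 0.6284 -0.1212  0.041 ]
top post 41 [ 0.6249 -0.1174  0.0418]
r [14, 17, 17, 23, 24, 17, 13, 14, 13, 18, 22, 22, 17, 17, 22, 23, 13, 14, 21, 20, 17, 14, 40, 8]
```

View pics/g.png

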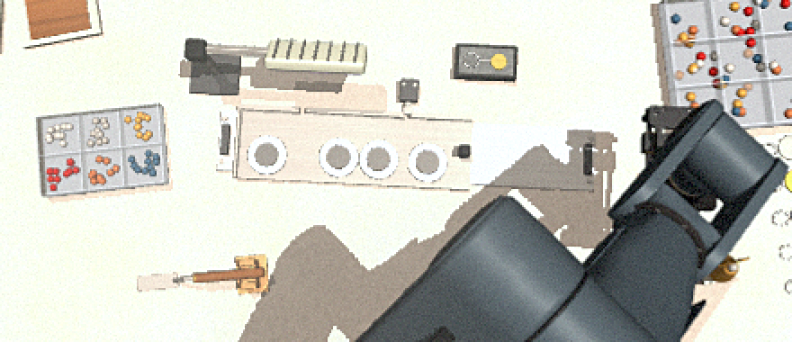

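Run:
```python
from h import *
for n in("scene","top"):
    P_=[]
    for c,y0 in((np.load(f"/tmp/{n}0.npy",allow_pickle=True).item(),-.287),(camera(n),-.118)):
        u0,v0=proj(c,[.62,y0,.042])[0].astype(int); g=cv2.cvtColor(c["frame"],cv2.COLOR_BGR2GRAY)
        r=12; s=g[v0-r:v0+r+1,u0-r:u0+r+1]; k,l,st,ce=cv2.connectedComponentsWithStats((s<38).astype(np.uint8))
        i=1+np.argmin([np.hypot(*(ce[j]-r))-.5*np.sqrt(st[j,4]) for j in range(1,k)]); q=ray(c,ce[i]+[u0-r,v0-r],.036)[0]; print(n,"post",st[i],q.round(4)); P_.append(q)
    print(n,"shift",(P_[1]-P_[0]).round(4))
    c=camera(n); w=cloud(c); hsv=cv2.cvtColor(c["frame"],cv2.COLOR_BGR2HSV).astype(int)
    # feet: darker than tray, z 15..30
    m=((hsv[...,2]<110)&(hsv[...,2]>30)&(w[...,2]<.032)&(w[...,2]>.010)&(w[...,0]>.55)&(w[...,0]<.68)&(w[...,1]>-.1)&(w[...,1]<.25)).astype(np.uint8)
    m=cv2.morphologyEx(m,cv2.MORPH_OPEN,np.ones((3,3))); k,l,st,ce=cv2.connectedComponentsWithStats(m)
    for i in range(1,k):
        if st[i,4]>40:
            p=ray(c,ce[i],.022)[0]; d=p[:2]-[.6298,.0601]; print(n,"foot",st[i,2:],p.round(4),"tray",(1e3*np.array([d@[.9992,-.0389],d@[.0389,.9992]])).round(0),"z",np.median(w[l==i][:,2]).round(3))
```

```text
Traceback (most recent call last):
ValueError: attempt to get argmin of an empty sequence
```

Run:
```python
from h import *
for n in("scene","top"):
    P_=[]
    for c,y0 in((np.load(f"/tmp/{n}0.npy",allow_pickle=True).item(),-.287),(camera(n),-.118)):
        w=cloud(c); m=((w[...,2]>.030)&(w[...,2]<.052)&(abs(w[...,0]-.62)<.025)&(abs(w[...,1]-y0)<.025))
        v,u=np.where(m); q=ray(c,[[np.median(u),np.median(v)],[u.mean(),v.mean()]],.040); print(n,"post",len(u),q[:,:2].round(4).tolist()); P_.append(q)
    print(n,"shift",(P_[1]-P_[0]).round(4).tolist())
    w=cloud(c); hsv=cv2.cvtColor(c["frame"],cv2.COLOR_BGR2HSV).astype(int)
    m=((hsv[...,2]<112)&(hsv[...,2]>30)&(w[...,2]<.035)&(w[...,2]>.010)&(w[...,0]>.55)&(w[...,0]<.68)&(w[...,1]>-.1)&(w[...,1]<.25)).astype(np.uint8)
    m=cv2.morphologyEx(m,cv2.MORPH_OPEN,np.ones((3,3))); k,l,st,ce=cv2.connectedComponentsWithStats(m)
    for i in range(1,k):
        if st[i,4]>20:
            p=ray(c,ce[i],.022)[0]; d=p[:2]-[.6298,.0601]; print(n,"foot",st[i,2:],p.round(4),"tray",(1e3*np.array([d@[.9992,-.0389],d@[.0389,.9992]])).round(0),"z",np.median(w[l==i][:,2]).round(3))
```

```text
scene post 45 [[0.6215, -0.2886], [0.6233, -0.2887]]
scene post 42 [[0.6304, -0.1221], [0.63, -0.1221]]
scene shift [[0.0089, 0.1665, 0.0], [0.0068, 0.1665, -0.0]]
scene foot [11  8 71] [0.6155 0.0166 0.022 ] tray [-13. -44.] z 0.022
scene foot [ 5  5 22] [0.618  0.0702 0.022 ] tray [-12.  10.] z 0.022
scene foot [11  8 74] [ 0.6119 -0.0621  0.022 ] tray [ -13. -123.] z 0.022
top post 43 [[0.6177, -0.2864], [0.6168, -0.2861]]
top post 42 [[0.6251, -0.1176], [0.6251, -0.1176]]
top shift [[0.0074, 0.1689, 0.0], [0.0082, 0.1686, 0.0]]
top foot [ 13  12 124] [0.6173 0.1983 0.022 ] tray [-18. 138.] z 0.023
top foot [ 12  13 123] [0.6143 0.0839 0.022 ] tray [-16.  23.] z 0.023
top foot [ 11  13 107] [0.6131 0.0189 0.022 ] tray [-15. -42.] z 0.023
top foot [ 13  12 107] [ 0.6084 -0.0581  0.022 ] tray [ -17. -119.] z 0.023
```

B has moved about 30 mm along the tray (tray y 54 → 23), evidently the announced knock. It is still flat, fully on and clear of C (65 mm apart). The top view puts the tray shift at 169 mm and the scene view at 166.5 mm, so I look at the roller itself.

Run:
```python
from h import *
c=camera("top"); s=camera("scene"); c0=np.load("/tmp/top0.npy",allow_pickle=True).item(); s0=np.load("/tmp/scene0.npy",allow_pickle=True).item()
u,v=proj(c,[.69,-.027,.01])[0].astype(int); a,b=proj(s,[.69,-.027,.01])[0].astype(int)
f=lambda im,u,v,h,w:cv2.resize(im["frame"][v-h:v+h,u-w:u+w],(390,290),interpolation=3)
cv2.imwrite("pics/r.png",np.clip(np.vstack([np.hstack([f(c0,u,v,15,20),f(c,u,v,15,20)]),np.hstack([f(s0,a,b,15,20),f(s,a,b,15,20)])]).astype(float)*1.7,0,255).astype(np.uint8))
```

```text
(no output)
```

View pics/r.png

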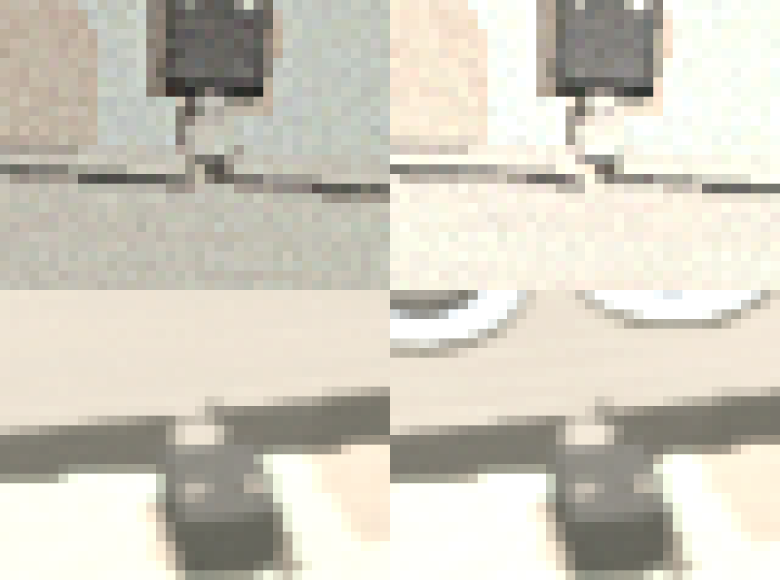

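The before (left) and after (right) pairs show the roller in the same seated position, with a notch around it at (205,160)/(595,160) in the top view and (200,430)/(590,430) in the scene view. The tray is clicked in, so I hand in.

```bash
python3 -c "
from h import *
s=state();print(s['clock'],s['ft_force']); print(close_job())"
```

```text
44.85 [ 0.11563923  0.81660899 -0.0280909 ]
the job is handed in; nothing more can be done
None
```

All four medallions are face down on the tray, the tray is clicked into the second notch at the lamp, and the knife is back in its rest. I handed the job in at 45 s on the robot's clock.

I pushed each medallion against the tray's open side with the knife's blade, tipped it over the edge and pushed it fully on. I then put the knife back in its rest and slid the tray 170 mm by its post.

**Last checks:**
- **Medallions:** all four lie flat with their feet at about 22 mm, inside the tray. One was knocked about 30 mm along the tray during the run; it is still flat and fully on, about 1 mm clear of its neighbour.
- **Tray:** the roller sits in the second notch exactly as it sat in the first at the start, in both cameras.
- **Knife:** the handle lies in the slot of the rest with the blade flat on the counter.
- **Other goods:** the gift box, bead trays and figurine show no sign of having been moved in the last top picture. I did not measure their positions.

**Disagreements:**
- **Tray shift:** the two cameras differed, at 169 mm (top) and 166.5 mm (scene), against 170 mm by the arm. I relied on the roller picture.
- **First grip:** the first lift of the knife started before the jaws had closed, so it slipped about 15 mm. I set it back down and regripped it before using it.

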